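# Cover the seed dish with the glass plate from the light box

### The arm

A 6-joint arm with a two-finger parallel gripper is mounted at the origin on the work surface. World frame = base frame: x ahead of the robot, y to its left, z up, the work surface at z = 0. Lengths are in m, angles in rad, forces in N, time in s.
With the tool pointing down it reaches from about 0.275 to 0.75 m from the base axis. Payload 10.2 kg.
Tool frame: the origin (TCP) lies at the centre of the arm's flange, where the gripper is bolted on; the fingertips stand 173 mm ahead of it and the grasp point (between the pads) lies 155 mm ahead of it; z points along the fingers, y is the direction in which the jaws open and shut (so a half turn about z gives the same grasp; the last joint's range is limited). The gripper opens to 85 mm and grips with 20 to 120 N. Pads are 22 mm wide; open, the fingers measure 114 mm over their backs; the gripper's body (76 mm by 85 mm) begins 54 mm behind the grasp point. The pads swing forward as they close: fully open they stand 13 mm farther back than shut.
Start: joints at [0.975, 0.313, 1.498, -0, 1.331, -0.223], TCP at [0.191, 0.489, 0.405] pointing down, gripper open.
Joint ranges: [-2.94, 2.94], [-0.97, 2.17], [0.19, 2.56], [-1.23, 4.37], [0.02, 3.11], [-2.88, 2.88]. Speed limits (rad/s): [2.39, 2.39, 3.01, 3.14, 3.14, 3.14].

### API

Orientations are given as a rotation vector (axis times angle).
In Python, from workcell import sense, grab_frame, camera_model, hand_in gives the robot as it stands.
- The arm moves only by the tool drive_tool, never from a script. Its argument "steps" is a list of rows, each an object of numbers: "x", "y", "z": the shift along the world's x, y, z in mm; "wx", "wy", "wz": the turn, a rotation vector about the world's x, y, z in rad; "jaw": the gripper command: -1 is shut, 1 is fully open, values between are in proportion. In form: [{"x": .., "y": .., "z": .., "wx": .., "wy": .., "wz": .., "jaw": ..}, ...]. A call has 1 to 10 rows; each row shifts and turns the commanded pose from where the row before left it; what a row does not reach is not made up. A row lasts 1/12 s, in which the tool goes at most 41.7 mm and 7.16 degrees, less where a joint would pass 70% of its speed; a pose out of reach is approached as far as the arm can. A call is refused whole if a number of a shift passes 41.7 or a number of a turn 0.125, either way. A call with a gripper value outside its range is refused whole. The fingers move at their own pace and stop on an object; "grip_force" is the grip in N (left out, the last holds). Time passes only in rows, so rows that do not move let the fingers close. It gives the time, the measured TCP pose, the force and the opening at its end, in the units of the state.
- sense(): the state, without advancing time (a new reading comes with each control period).
- grab_frame(name): name is "scene" or "top" or "wrist"; returns the picture (420x560x3 uint8, red, green, blue); there is no depth.
- camera_model(name): a dict with "mtx" (3x3 intrinsics, pixels), "T" (4x4, takes a point from camera to world coordinates). Camera axes: x right, y up, looking along -z (the intrinsics and any distortion apply to the point x, -y, -z); pixel columns grow to the right and rows downward; lengths in m; the calibration is good to about 2 mm. The wrist camera is an equidistant fisheye: a pixel r from the principal point sees the ray r / f radians off the axis. A picture is of the moment at which its call begins: read the wrist's pose just before it. camera_model takes no time and is no camera call; for the wrist camera it gives the pose at the moment of the call.
- hand_in(): hands the job in, once; it reports no verdict.
The state is a dict: "time": time; "joints": joint angles; "qd": joint speeds; "joint_efforts": joint torques, N m; "tcp_pos": TCP position; "tcp_rot": TCP orientation; "contact_force": force on the tool from outside, world axes, zero at the start; "moment": the same for the moment, N m; "gripper_width": finger opening in m.
Only numpy, scipy, OpenCV 4.12 (cv2) and the standard library are available. Lean on these libraries where they do the work, as an engineer would, in place of code of your own. Each camera call takes 0.05 s, during which the arm holds its last target.

### The job

Slide the loose glass plate along the top of the light box, without lifting it, until about a third of its length sticks out over the box's open front edge. Then pick it up by the overhanging end and lay it gently, flat on the rim of the small open seed dish so that the dish's mouth is fully covered, and let go. Leave the dish and everything else standing where it is.

Things in the scene. Friction and masses are not known exactly. Their poses are not given: they have to be found in the camera images.
- lightbox: Fixed low light box with a flat white top, 230 mm along its x, 210 mm along its y, top surface 45 mm above the table. Origin: centre of its underside. Its edge at its own -x side (115 mm from the origin), which faces the robot, is open; the other three sides carry an aluminium lip 6 mm thick that stands 6 mm above the top, just outside the 230 x 210 mm surface. Stands on the left or the right of the table, turned up to 0.25 rad.
- plate_mid (a point): Centre, half-way up, of the loose clear, slightly grey glass plate: 120 mm long (its x), 62 mm wide (its y), 4 mm thick, about 75 g. Lies flat on the light box, well inside its edges, its length roughly along the light box's x (within 0.25 rad), its x axis pointing away from the open edge; at least 30 mm of free top behind its far end. Slides with ordinary friction; it tips off if its centre passes the open edge.
- plate_end (a point): Middle of the plate's short end nearest the light box's open edge (60 mm from plate_mid along the plate's -x), half-way up.
- dish_mouth (a point): Centre of the mouth, at rim height, of the small open round glass dish with seeds in it, the only dish without a lid: 48 mm outer and 42 mm inner diameter, 35 mm tall (the rim is 35 mm above the table). z up. Loose, about 90 g; stands on the table on the side where the light box is not.
- small_closed: Bystander: small round dish with its lid on, 37 mm diameter, 12 mm tall, on the light box in a far corner. Origin: centre of underside.
- pair: Bystander: two closed Petri dishes stacked, 90 mm diameter, 30 mm tall, on the table 110 to 130 mm beyond the open dish (centre to centre). Origin: centre of underside.
- dropper: Bystander: amber dropper bottle, 34 mm diameter, 75 mm tall, mid-table. Origin: centre of underside.
- forceps: Bystander: steel forceps lying mid-table, 125 mm long along x, 4 mm thick. Origin: centre of underside.
Mind the look-alikes: they are no part of the job. Of the things that look like the part that bears plate_mid, the largest one is meant.

How it is judged:
By the outcome, as a careful person would: the job done as asked, in the order asked, and still so for the second after the job is handed in, with the robot touching nothing.
It also fails if it takes over 56 s, if anything falls off the work surface, if the arm or the gripper's body presses on something with over 40 N, if the wrist force passes 120 N, or if a joint passes its speed limit or range.

## Working session

There is one attempt and no reset: what is moved stays moved. The work goes in short steps, Python scripts to look and compute and a tool call to move; the robot and the scene stay as the last step left them, time stands still between calls to the robot, and variables do not carry over. Pictures are saved under pics/ and viewed, and the job is handed in when it is done.

Besides the shell and the picture viewer there is one more tool, called after "Emit:" as name([rows], argument=value, ...), one row to a line, values as JSON. drive_tool: Moves the arm, as the interface text tells. Its arguments: {"type":"object","properties":{"steps":{"type":"array","items":{"type":"object","properties":{"x":{"type":"number"},"y":{"type":"number"},"z":{"type":"number"},"wx":{"type":"number"},"wy":{"type":"number"},"wz":{"type":"number"},"jaw":{"type":"number"}}}},"grip_force":{"type":"number"}},"required":["steps"]}

```bash
mkdir -p pics
cat > h.py <<'E'
import numpy as np, cv2
from workcell import sense, grab_frame, camera_model, hand_in
np.set_printoptions(precision=4,suppress=True)
def save(name,fn,crop=None,s=1):
    im=grab_frame(name)[:,:,::-1].copy(); cv2.imwrite('pics/raw_'+fn,im)
    if crop: im=im[crop[1]:crop[3],crop[0]:crop[2]]
    if s!=1: im=cv2.resize(im,None,fx=s,fy=s,interpolation=cv2.INTER_CUBIC)
    cv2.imwrite('pics/'+fn,im)
def crop(raw,fn,c,s):
    im=cv2.imread('pics/raw_'+raw)[c[1]:c[3],c[0]:c[2]]
    cv2.imwrite('pics/'+fn,cv2.resize(im,None,fx=s,fy=s,interpolation=cv2.INTER_CUBIC))
def pix2w(cm,u,v,z):
    K=cm['mtx'];T=cm['T']
    a=(u-K[0,2])/K[0,0];b=(v-K[1,2])/K[1,1]
    d=T[:3,:3]@np.array([a,-b,-1]);o=T[:3,3]
    return o+d*(z-o[2])/d[2]
def w2pix(cm,p):
    K=cm['mtx'];T=cm['T'];q=T[:3,:3].T@(np.array(p)-T[:3,3])
    x,y,z=q[0],-q[1],-q[2]
    return K[0,0]*x/z+K[0,2],K[1,1]*y/z+K[1,2]
E
python3 - <<'E'
from h import *
save('top','top0.png');save('scene','scene0.png')
for n in('top','scene'):
    c=camera_model(n);print(c)
print(sense())
E
```

```text
{'mtx': array([[458.0783,   0.    , 274.0387],
       [  0.    , 458.0783, 206.3748],
       [  0.    ,   0.    ,   1.    ]]), 'T': array([[ 0.0072,  0.9857, -0.1683,  0.3308],
       [-1.    ,  0.0072, -0.0007,  0.0507],
       [ 0.0005,  0.1683,  0.9857,  1.1942],
       [ 0.    ,  0.    ,  0.    ,  1.    ]])}
{'mtx': array([[481.7182,   0.    , 280.7651],
       [  0.    , 481.7182, 202.6781],
       [  0.    ,   0.    ,   1.    ]]), 'T': array([[-0.4694, -0.651 ,  0.5965,  1.122 ],
       [ 0.883 , -0.3518,  0.3108,  0.3361],
       [ 0.0075,  0.6726,  0.74  ,  0.7821],
       [ 0.    ,  0.    ,  0.    ,  1.    ]])}
{'time': 0.1, 'joints': array([ 0.9746,  0.3134,  1.4984, -0.    ,  1.331 , -0.2234]), 'qd': array([-0.0002, -0.002 , -0.0013,  0.0009, -0.0001, -0.0028]), 'joint_efforts': array([  0.0024, -41.2894, -26.0142,  -0.0002,   0.0031,   0.    ]), 'tcp_pos': array([0.1912, 0.4889, 0.4042]), 'tcp_rot': array([-0.5821, -3.0867,  0.0017]), 'contact_force': array([-0.3043, -0.159 ,  0.3054]), 'moment': array([-0.0098,  0.0465, -0.0122]), 'gripper_width': 0.08557434401115845}
```

View pics/top0.png

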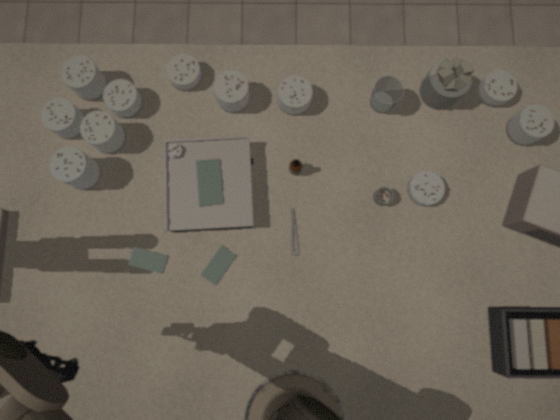

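View pics/scene0.png

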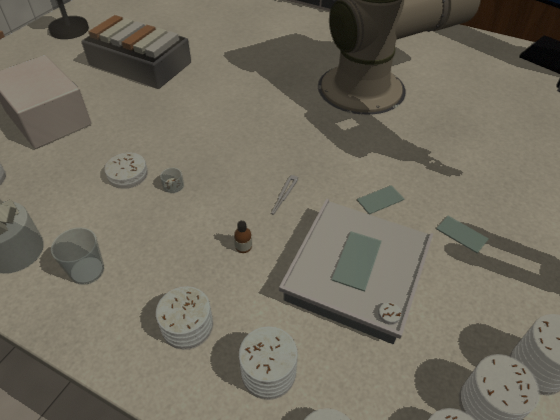

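The top view shows the light box at about (210,185) with a plate on it at (209,182). Two smaller plates lie on the table, at (148,260) and (219,264). The plate on the box is the largest and the only one on the box, so it fits. The open dish is at (385,197) and the closed pair at (427,188). I'll confirm this in crops.

Run:
```python
from h import *
crop('top0.png','c1.png',(155,125,265,245),5)
crop('top0.png','c2.png',(350,160,460,230),7)
```

```text
(no output)
```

View pics/c1.png

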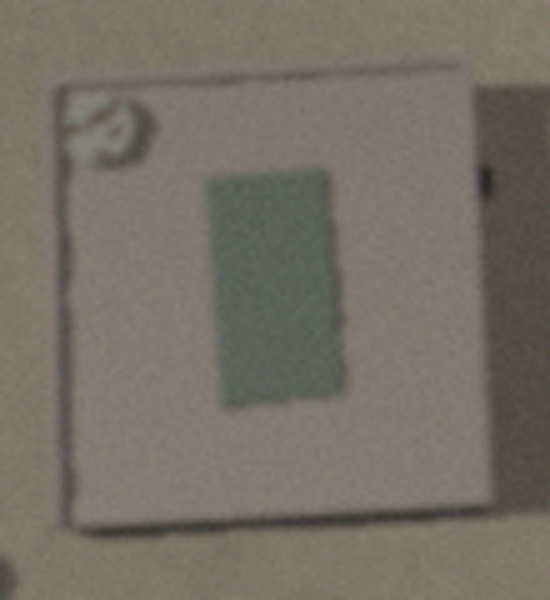

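View pics/c2.png

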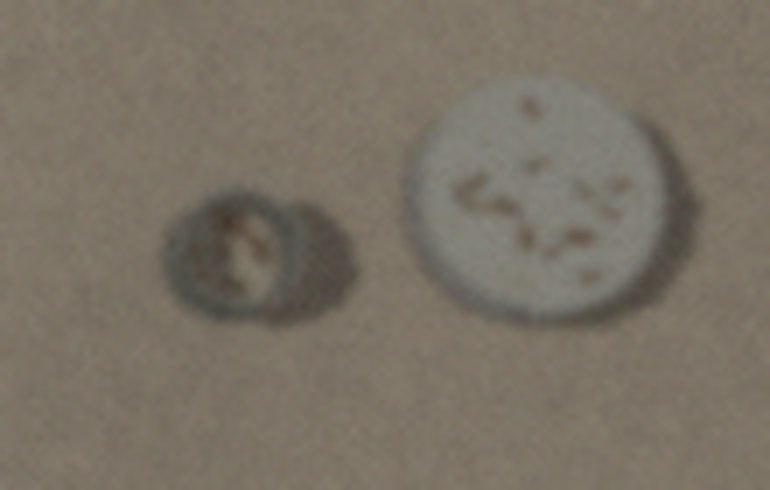

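Run:
```python
from h import *
c=camera_model('top')
f=lambda x,y,z:pix2w(c,155+(x-2)/5,125+(y-2)/5,z)
P=[f(*p,.049) for p in((208,178),(328,170),(345,394),(223,408))]
P=np.array(P);print(P)
m=P.mean(0);far=(P[0]+P[1])/2;near=(P[2]+P[3])/2
print('mid',m,'far',far,'near',near,'L',np.linalg.norm(far-near),'W',np.linalg.norm(P[0]-P[1]),'yaw',np.arctan2(*(far-near)[[1,0]]))
a=f(75,526,.045);b=f(490,502,.045);print('front',a,b,np.linalg.norm(a-b),np.arctan2(-(b-a)[0]*-1,(a-b)[1]))
print('small',f(110,130,.057))
print('farlip',f(60,85,.051),f(470,65,.051))
for p,z in (((232,254),.035),((543,195),.03)): print(pix2w(c,350+p[0]/7,160+p[1]/7,z))
print('dropper',pix2w(c,295,166,.075),'forceps',pix2w(c,293,210,0.004),pix2w(c,295,254,.004))
s=camera_model('scene')
for p in P: print(w2pix(s,[p[0],p[1],.049]))
```

```text
[[0.6458 0.2532 0.049 ]
 [0.6505 0.1914 0.049 ]
 [0.5331 0.1796 0.049 ]
 [0.5254 0.2413 0.049 ]]
mid [0.5887 0.2164 0.049 ] far [0.6481 0.2223 0.049 ] near [0.5292 0.2105 0.049 ] L 0.11945571602590563 W 0.06198704099229413 yaw 0.09942900534636065
front [0.4652 0.3145 0.045 ] [0.4789 0.1053 0.045 ] 0.20963570541674043 0.06547093598861993
small [0.6687 0.3031 0.057 ]
farlip [0.6944 0.3314 0.051 ] [0.7068 0.1189 0.051 ]
[ 0.5572 -0.2295  0.035 ]
[ 0.5813 -0.3468  0.03  ]
dropper [ 0.6254 -0.0005  0.075 ] forceps [0.5247 0.0016 0.004 ] [ 0.4093 -0.0036  0.004 ]
(np.float64(362.6095010706564), np.float64(289.6106337091126))
(np.float64(329.5755793479875), np.float64(277.61534288573574))
(np.float64(348.5974663549813), np.float64(230.5682158072635))
(np.float64(379.812223904683), np.float64(239.6858674564355))
```

The plate on the box measures 119×62 mm, so it is the right one. I'll move to just behind its far end with the jaws across the plate at about 30 mm opening, so it can be pushed on two fingers.

Emit:
drive_tool([
  {"x":30,"y":-16.5,"z":-4,"wz":0.118,"jaw":-0.3},
  {"x":30,"y":-16.5,"z":-4,"wz":0.118,"jaw":-0.3},
  {"x":30,"y":-16.5,"z":-4,"wz":0.118,"jaw":-0.3},
  {"x":30,"y":-16.5,"z":-4,"wz":0.118,"jaw":-0.3},
  {"x":30,"y":-16.5,"z":-4,"jaw":-0.3},
  {"x":30,"y":-16.5,"z":-4,"jaw":-0.3},
  {"x":30,"y":-16.5,"z":-4,"jaw":-0.3},
  {"x":30,"y":-16.5,"z":-4,"jaw":-0.3},
])

```text
$.steps[0]: bad value
```

Emit:
drive_tool([
  {"x":30,"y":-16.5,"z":-14},
  {"x":30,"y":-16.5,"z":-14},
  {"x":30,"y":-16.5,"z":-14},
  {"x":30,"y":-16.5,"z":-14},
  {"x":30,"y":-16.5,"z":-14},
  {"x":30,"y":-16.5,"z":-14},
  {"x":32,"y":-16.5,"z":-14},
  {"x":32,"y":-16.5,"z":-14},
  {},
])

```text
$.steps[0]: bad value
```

Run:
```python
from h import *
s=sense();print({k:s[k] for k in('time','joints','tcp_pos','tcp_rot','contact_force','gripper_width')})
save('wrist','w1.png');save('scene','s1.png',(280,180,460,350),4)
print(camera_model('wrist'))
```

```text
{'time': 0.1, 'joints': array([ 0.9746,  0.3134,  1.4984, -0.    ,  1.331 , -0.2234]), 'tcp_pos': array([0.1912, 0.4889, 0.4042]), 'tcp_rot': array([-0.5821, -3.0867,  0.0017]), 'contact_force': array([-0.3043, -0.159 ,  0.3054]), 'gripper_width': 0.08557434401115845}
{'mtx': array([[325.1923,   0.    , 281.1723],
       [  0.    , 325.1923, 203.8415],
       [  0.    ,   0.    ,   1.    ]]), 'T': array([[ 0.3641, -0.8817, -0.2999,  0.114 ],
       [ 0.9313,  0.3444,  0.1183,  0.5194],
       [-0.0011, -0.3224,  0.9466,  0.3735],
       [ 0.    ,  0.    ,  0.    ,  1.    ]])}
```

View pics/w1.png

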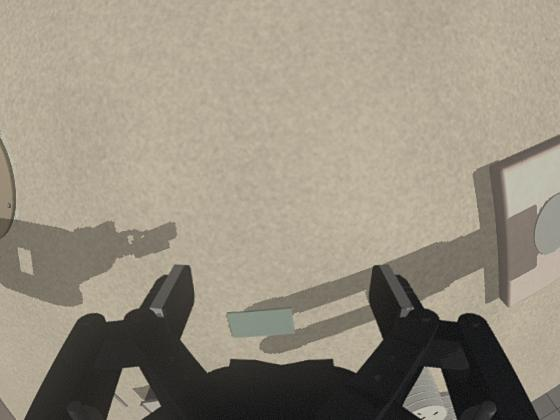

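View pics/s1.png

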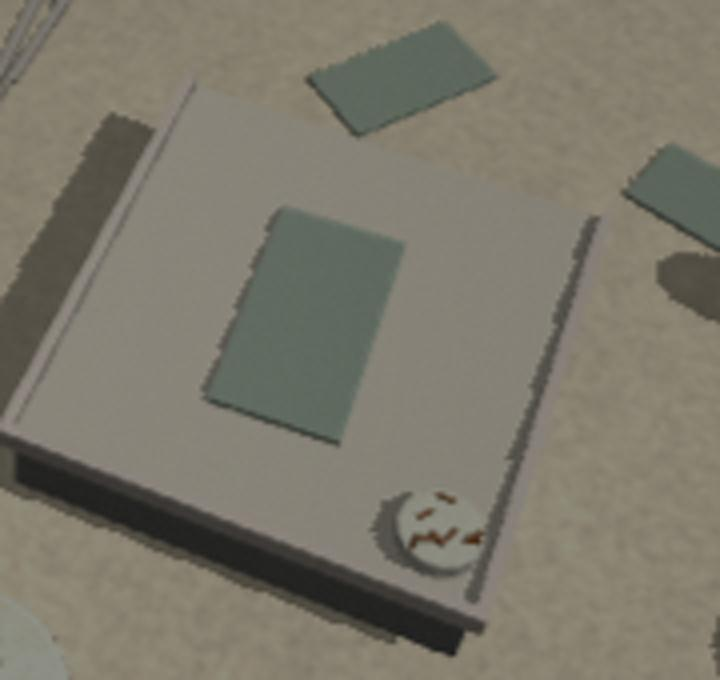

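The wrist view is clear: the gripper is open and a small look-alike plate shows at (260,322). Both calls were refused, apparently because rows need every key, so I'll resend them in full.

Emit:
drive_tool([
  {"x":30,"y":-16.5,"z":-4,"wx":0,"wy":0,"wz":0.118,"jaw":-0.3},
  {"x":30,"y":-16.5,"z":-4,"wx":0,"wy":0,"wz":0.118,"jaw":-0.3},
  {"x":30,"y":-16.5,"z":-4,"wx":0,"wy":0,"wz":0.118,"jaw":-0.3},
  {"x":30,"y":-16.5,"z":-4,"wx":0,"wy":0,"wz":0.118,"jaw":-0.3},
  {"x":30,"y":-16.5,"z":-4,"wx":0,"wy":0,"wz":0,"jaw":-0.3},
  {"x":30,"y":-16.5,"z":-4,"wx":0,"wy":0,"wz":0,"jaw":-0.3},
  {"x":30,"y":-16.5,"z":-4,"wx":0,"wy":0,"wz":0,"jaw":-0.3},
  {"x":30,"y":-16.5,"z":-4,"wx":0,"wy":0,"wz":0,"jaw":-0.3},
])

```text
time: 0.87
tcp_pos: [0.4322, 0.3561, 0.3724]
tcp_rot: [0.153, -3.138, 0.0]
contact_force: [1.7, 0.2, -0.3]
gripper_width: 0.0298
```

Emit:
drive_tool([
  {"x":30,"y":-16.4,"z":-13,"wx":0,"wy":0,"wz":0,"jaw":-0.3},
  {"x":30,"y":-16.4,"z":-13,"wx":0,"wy":0,"wz":0,"jaw":-0.3},
  {"x":30,"y":-16.4,"z":-13,"wx":0,"wy":0,"wz":0,"jaw":-0.3},
  {"x":30,"y":-16.4,"z":-13,"wx":0,"wy":0,"wz":0,"jaw":-0.3},
  {"x":30,"y":-16.4,"z":-13,"wx":0,"wy":0,"wz":0,"jaw":-0.3},
  {"x":30,"y":-16.4,"z":-13,"wx":0,"wy":0,"wz":0,"jaw":-0.3},
  {"x":32,"y":-16.4,"z":-13,"wx":0,"wy":0,"wz":0,"jaw":-0.3},
  {"x":31,"y":-16.4,"z":-13,"wx":0,"wy":0,"wz":0,"jaw":-0.3},
  {"x":0,"y":0,"z":-13,"wx":0,"wy":0,"wz":0,"jaw":-0.3},
  {"x":0,"y":0,"z":0,"wx":0,"wy":0,"wz":0,"jaw":-0.3},
])

```text
time: 1.7
tcp_pos: [0.6743, 0.2246, 0.2515]
tcp_rot: [0.15, -3.132, 0.001]
contact_force: [-0.1, 0.1, -1.0]
gripper_width: 0.0298
```

Run:
```python
from h import *
s=sense();print({k:s[k] for k in('time','joints','tcp_pos','tcp_rot','contact_force','gripper_width')})
save('wrist','w1.png');save('scene','s1.png',(280,180,460,350),4)
```

```text
{'time': 1.7, 'joints': array([ 0.1571,  0.8615,  1.0068,  0.    ,  1.2792, -1.5093]), 'tcp_pos': array([0.6743, 0.2246, 0.2515]), 'tcp_rot': array([ 0.1499, -3.1321,  0.001 ]), 'contact_force': array([-0.0849,  0.0835, -0.974 ]), 'gripper_width': 0.029793578895412315}
```

View pics/w1.png

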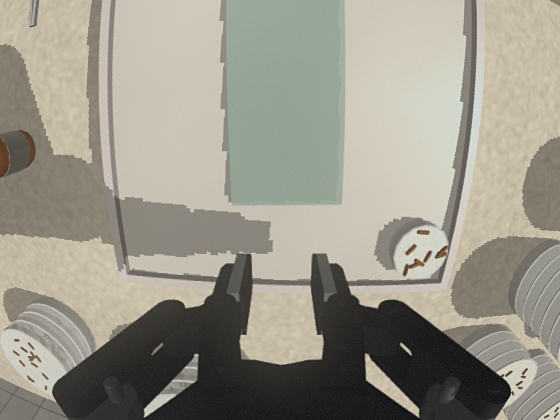

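View pics/s1.png

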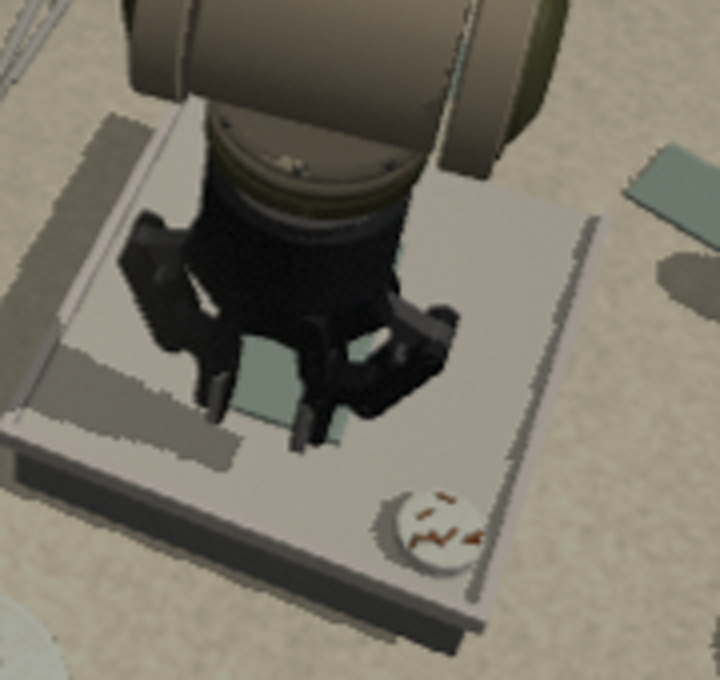

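```bash
cat >> h.py <<'E'
def fe2w(cm,u,v,z):
    K=cm['mtx'];T=cm['T'];f=K[0,0]
    dx,dy=u-K[0,2],v-K[1,2];r=np.hypot(dx,dy);th=r/f
    d=T[:3,:3]@np.array([np.sin(th)*dx/r,-np.sin(th)*dy/r,-np.cos(th)]);o=T[:3,3]
    return o+d*(z-o[2])/d[2]
def w2fe(cm,p):
    K=cm['mtx'];T=cm['T'];q=T[:3,:3].T@(np.array(p)-T[:3,3]);x,y,z=q[0],-q[1],-q[2]
    R=np.hypot(x,y);th=np.arctan2(R,z);return K[0,2]+K[0,0]*th*x/R,K[1,2]+K[0,0]*th*y/R
E
python3 - <<'E'
from h import *
c=camera_model('wrist')
for p in((232,204),(342,205),(227,5),(345,5)): print(fe2w(c,*p,.049))
for zt in (.07,.0785,.085): print(zt,fe2w(c,246,255,zt),fe2w(c,319,255,zt))
print('lip',fe2w(c,125,270,.051),fe2w(c,440,285,.051),fe2w(c,290,279,.045))
E
```

```text
[0.653  0.1962 0.049 ]
[0.6474 0.2594 0.049 ]
[0.5415 0.1846 0.049 ]
[0.5349 0.2473 0.049 ]
0.07 [0.6738 0.2077 0.07  ] [0.6699 0.2468 0.07  ]
0.0785 [0.6692 0.2083 0.0785] [0.6656 0.2452 0.0785]
0.085 [0.6657 0.2088 0.085 ] [0.6623 0.244  0.085 ]
lip [0.7065 0.1244 0.051 ] [0.6978 0.3398 0.051 ] [0.7019 0.2352 0.045 ]
```

Finger centres line up with the plate's end to within about 2 mm, and there is a gap of about 13 mm behind it. Descending with care.

Emit:
drive_tool([
  {"x":0,"y":1,"z":-12,"wx":0,"wy":0,"wz":0,"jaw":-0.3},
  {"x":0,"y":1,"z":-11,"wx":0,"wy":0,"wz":0,"jaw":-0.3},
  {"x":0,"y":0,"z":-2,"wx":0,"wy":0,"wz":0,"jaw":-0.3},
  {"x":0,"y":0,"z":-1.5,"wx":0,"wy":0,"wz":0,"jaw":-0.3},
  {"x":0,"y":0,"z":0,"wx":0,"wy":0,"wz":0,"jaw":-0.3},
])

```text
time: 2.22
tcp_pos: [0.6737, 0.2282, 0.2291]
tcp_rot: [0.154, -3.137, 0.0]
contact_force: [-0.6, -0.1, -0.2]
gripper_width: 0.0299
```

Emit:
drive_tool([
  {"x":0,"y":0,"z":-1,"wx":0,"wy":0,"wz":0,"jaw":-0.3},
  {"x":0,"y":0,"z":-1,"wx":0,"wy":0,"wz":0,"jaw":-0.3},
  {"x":0,"y":0,"z":0,"wx":0,"wy":0,"wz":0,"jaw":-0.3},
])

```text
time: 2.47
tcp_pos: [0.6739, 0.2279, 0.2274]
tcp_rot: [-0.153, 3.138, 0.0]
contact_force: [0.7, 0.5, 0.0]
gripper_width: 0.03
```

Emit:
drive_tool([
  {"x":0,"y":0,"z":-2,"wx":0,"wy":0,"wz":0,"jaw":-0.3},
  {"x":0,"y":0,"z":-2,"wx":0,"wy":0,"wz":0,"jaw":-0.3},
  {"x":0,"y":0,"z":0,"wx":0,"wy":0,"wz":0,"jaw":-0.3},
])

```text
time: 2.72
tcp_pos: [0.6738, 0.2279, 0.2227]
tcp_rot: [0.153, -3.137, 0.0]
contact_force: [0.9, 0.6, -0.4]
gripper_width: 0.0301
```

Run:
```python
from h import *
s=sense();print({k:s[k] for k in('time','tcp_pos','contact_force')})
save('wrist','w2.png',(180,150,380,300),4);save('scene','s2.png',(310,230,390,310),8)
```

```text
{'time': 2.7167, 'tcp_pos': array([0.6738, 0.2279, 0.2227]), 'contact_force': array([ 0.8747,  0.5791, -0.3874])}
```

View pics/w2.png

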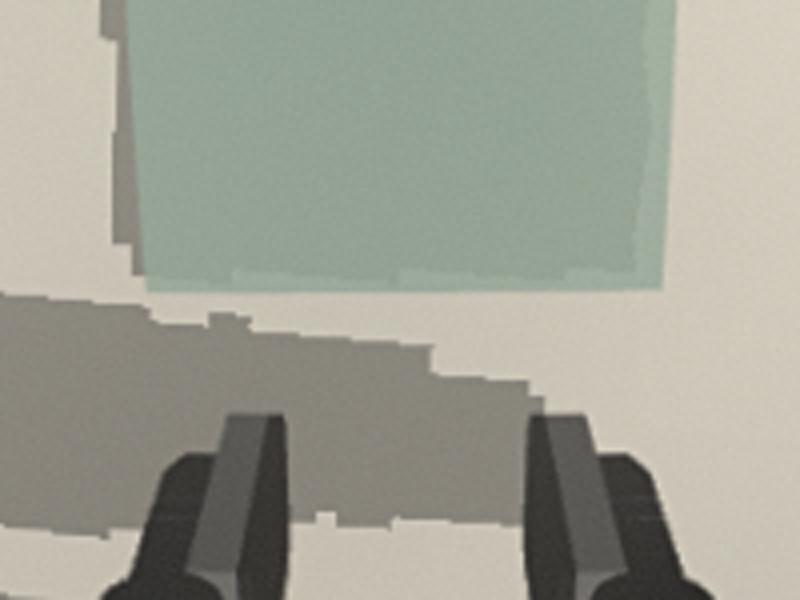

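View pics/s2.png

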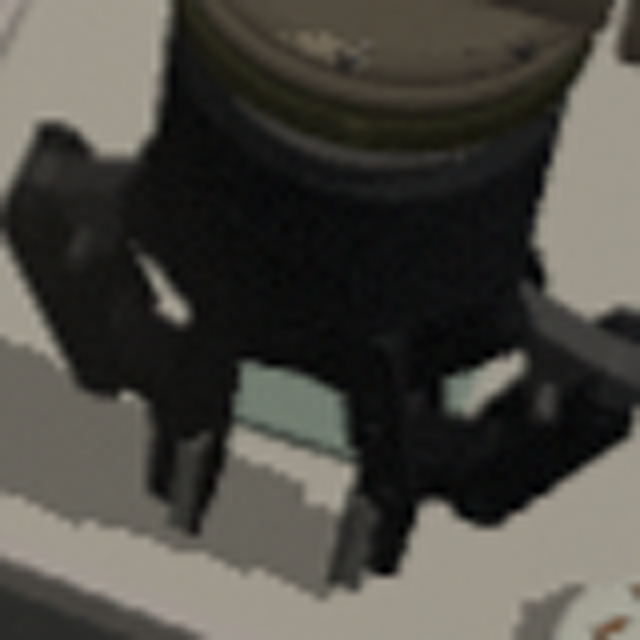

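Both fingers are centred on the end (plate 147–662 px, fingers centred at about 405) and square to it. I'll keep descending until they touch.

Emit:
drive_tool([
  {"x":0,"y":0,"z":-1.5,"wx":0,"wy":0,"wz":0,"jaw":-0.3},
  {"x":0,"y":0,"z":-1.5,"wx":0,"wy":0,"wz":0,"jaw":-0.3},
  {"x":0,"y":0,"z":0,"wx":0,"wy":0,"wz":0,"jaw":-0.3},
])

```text
time: 3.07
tcp_pos: [0.6738, 0.2279, 0.2198]
tcp_rot: [0.153, -3.137, 0.0]
contact_force: [0.4, -0.0, -0.6]
gripper_width: 0.0302
```

Emit:
drive_tool([
  {"x":0,"y":0,"z":-1,"wx":0,"wy":0,"wz":0,"jaw":-0.3},
  {"x":0,"y":0,"z":0,"wx":0,"wy":0,"wz":0,"jaw":-0.3},
])

```text
time: 3.23
tcp_pos: [0.6739, 0.2279, 0.219]
tcp_rot: [0.153, -3.138, 0.0]
contact_force: [-0.6, -0.1, -0.2]
gripper_width: 0.0302
```

Emit:
drive_tool([
  {"x":0,"y":0,"z":-1,"wx":0,"wy":0,"wz":0,"jaw":-0.3},
  {"x":0,"y":0,"z":0,"wx":0,"wy":0,"wz":0,"jaw":-0.3},
])

```text
time: 3.4
tcp_pos: [0.6739, 0.228, 0.2181]
tcp_rot: [0.154, -3.138, 0.0]
contact_force: [-0.4, -1.1, 0.6]
gripper_width: 0.0296
```

Emit:
drive_tool([
  {"x":0,"y":0,"z":-1,"wx":0,"wy":0,"wz":0,"jaw":-0.3},
  {"x":0,"y":0,"z":0,"wx":0,"wy":0,"wz":0,"jaw":-0.3},
])

```text
time: 3.57
tcp_pos: [0.6739, 0.228, 0.2181]
tcp_rot: [-0.154, 3.137, -0.0]
contact_force: [-2.4, -0.5, 4.7]
gripper_width: 0.0302
```

Run:
```python
from h import *
s=sense();print({k:s[k] for k in('time','tcp_pos','contact_force')})
save('scene','s3.png',(310,230,390,310),8)
```

```text
{'time': 3.5667, 'tcp_pos': array([0.6739, 0.228 , 0.2181]), 'contact_force': array([-2.4374, -0.5437,  4.679 ])}
```

View pics/s3.png

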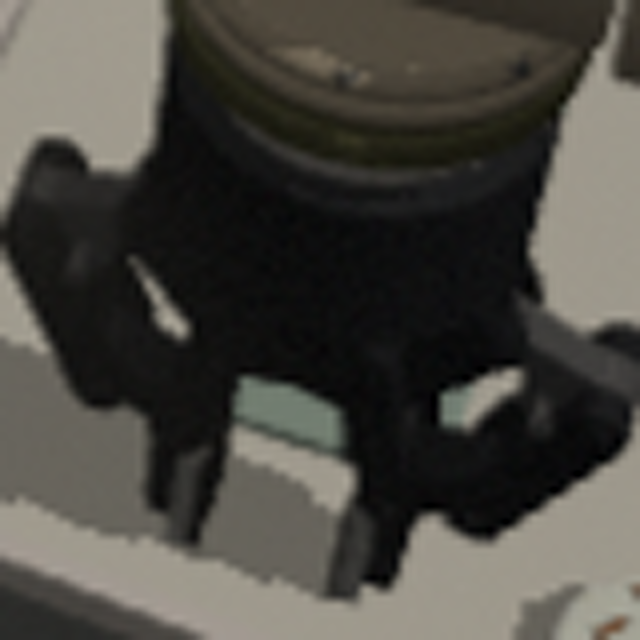

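The fingers touch the box at TCP z≈0.218. I'll rise 2.5 mm, then push along the plate's own axis.

Emit:
drive_tool([
  {"x":0,"y":0,"z":2.5,"wx":0,"wy":0,"wz":0,"jaw":-0.3},
  {"x":-8,"y":-0.8,"z":0,"wx":0,"wy":0,"wz":0,"jaw":-0.3},
  {"x":-6,"y":-0.6,"z":0,"wx":0,"wy":0,"wz":0,"jaw":-0.3},
  {"x":-8,"y":-0.8,"z":0,"wx":0,"wy":0,"wz":0,"jaw":-0.3},
  {"x":-8,"y":-0.8,"z":0,"wx":0,"wy":0,"wz":0,"jaw":-0.3},
  {"x":-8,"y":-0.8,"z":0,"wx":0,"wy":0,"wz":0,"jaw":-0.3},
  {"x":-8,"y":-0.8,"z":0,"wx":0,"wy":0,"wz":0,"jaw":-0.3},
  {"x":-5,"y":-0.5,"z":0,"wx":0,"wy":0,"wz":0,"jaw":-0.3},
  {"x":-3,"y":-0.3,"z":0,"wx":0,"wy":0,"wz":0,"jaw":-0.3},
  {"x":0,"y":0,"z":0,"wx":0,"wy":0,"wz":0,"jaw":-0.3},
])

```text
time: 4.45
tcp_pos: [0.6197, 0.2226, 0.2198]
tcp_rot: [0.154, -3.138, -0.0]
contact_force: [-0.3, 0.6, -0.1]
gripper_width: 0.0295
```

Run:
```python
from h import *
s=sense();print({k:s[k] for k in('time','tcp_pos','contact_force')})
save('wrist','w4.png')
c=camera_model('wrist');print(w2fe(c,[.4720,.21,.045]),w2fe(c,[.4652,.3145,.045]),w2fe(c,[.4789,.1053,.045]))
```

```text
{'time': 4.45, 'tcp_pos': array([0.6197, 0.2226, 0.2198]), 'contact_force': array([-0.2506,  0.5587, -0.1205])}
(np.float64(285.1530118729053), np.float64(-41.97251233543051)) (np.float64(491.72834645638727), np.float64(-4.406769651991226)) (np.float64(76.68950948795128), np.float64(-17.714734686809493))
```

View pics/w4.png

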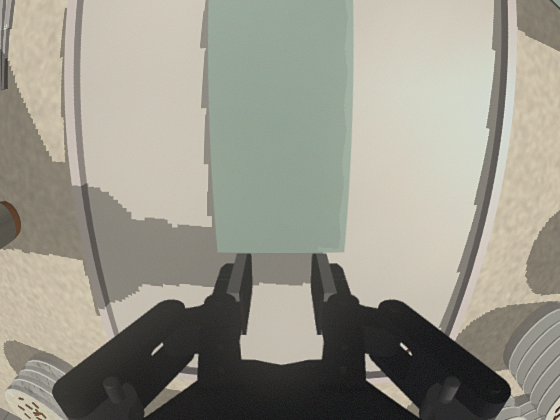

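Fingers are flush on the far end (row 252) and the plate is straight. Pushing on.

Emit:
drive_tool([
  {"x":-4,"y":-0.4,"z":-0.3,"wx":0,"wy":0,"wz":0,"jaw":-0.3},
  {"x":-8,"y":-0.8,"z":0,"wx":0,"wy":0,"wz":0,"jaw":-0.3},
  {"x":-8,"y":-0.8,"z":0,"wx":0,"wy":0,"wz":0,"jaw":-0.3},
  {"x":-8,"y":-0.8,"z":0,"wx":0,"wy":0,"wz":0,"jaw":-0.3},
  {"x":-8,"y":-0.8,"z":0,"wx":0,"wy":0,"wz":0,"jaw":-0.3},
  {"x":-6,"y":-0.6,"z":0,"wx":0,"wy":0,"wz":0,"jaw":-0.3},
  {"x":-4,"y":-0.4,"z":0,"wx":0,"wy":0,"wz":0,"jaw":-0.3},
  {"x":-3,"y":-0.3,"z":0,"wx":0,"wy":0,"wz":0,"jaw":-0.3},
  {"x":0,"y":0,"z":0,"wx":0,"wy":0,"wz":0,"jaw":-0.3},
])

```text
time: 5.25
tcp_pos: [0.5707, 0.2176, 0.2196]
tcp_rot: [-0.154, 3.138, -0.0]
contact_force: [-1.3, -0.2, 0.4]
gripper_width: 0.0303
```

Run:
```python
from h import *
s=sense();print({k:s[k] for k in('time','tcp_pos','contact_force')})
save('scene','s5.png',(290,170,460,320),4.5)
save('wrist','w5.png')
save('top','t5.png',(150,125,270,265),4.2)
```

```text
{'time': 5.25, 'tcp_pos': array([0.5707, 0.2176, 0.2196]), 'contact_force': array([-1.3171, -0.1684,  0.3965])}
```

View pics/s5.png

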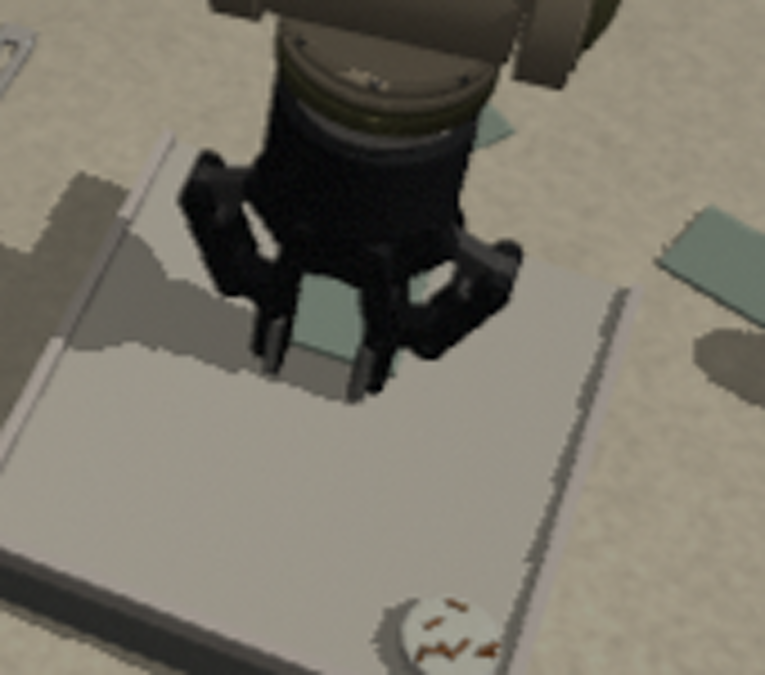

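View pics/t5.png

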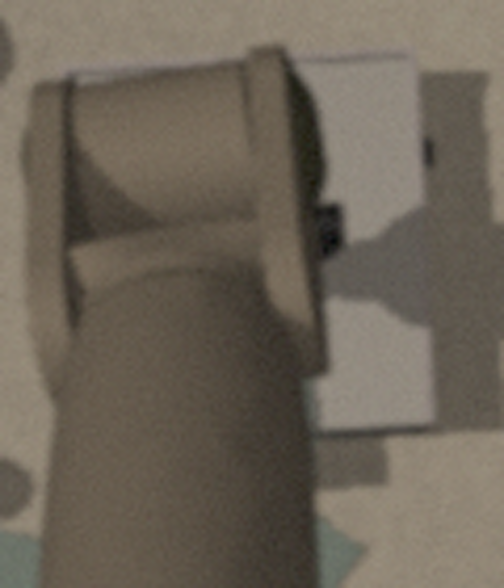

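View pics/w5.png

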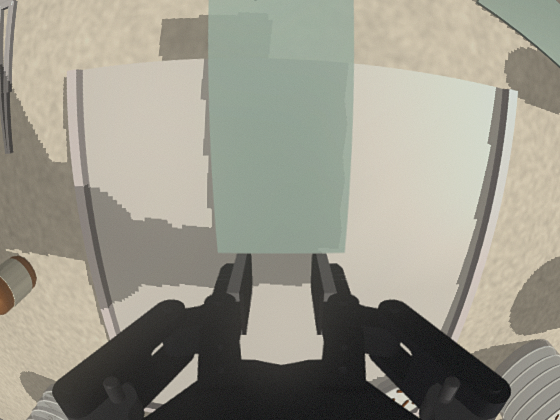

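The wrist view shows the far end at row 252 and the box's front edge crossing the plate at (207,60) and (353,65).

Run:
```python
from h import *
c=camera_model('wrist')
a=fe2w(c,217,252,.049);b=fe2w(c,344,251,.049);m=(a+b)/2
e1=fe2w(c,204,60,.045);e2=fe2w(c,357,65,.045);k1=fe2w(c,82,71,.045);k2=fe2w(c,497,88,.045)
print(a,b,e1,e2,k1,k2)
d=(e2-e1)[:2];d/=np.linalg.norm(d);v=(m-e1)[:2];print('far end to edge',abs(v[0]*d[1]-v[1]*d[0]))
d=(k2-k1)[:2];print(np.linalg.norm(d));d/=np.linalg.norm(d);v=(m-k1)[:2];print(abs(v[0]*d[1]-v[1]*d[0]))
```

```text
[0.5635 0.1857 0.049 ] [0.5569 0.2472 0.049 ] [0.4742 0.1744 0.045 ] [0.47   0.2412 0.045 ] [0.4782 0.1107 0.045 ] [0.4651 0.3167 0.045 ]
far end to edge 0.08841952885730223
0.206436810849968
0.08850281410923468
```

The far end is 88 mm inside the edge and should be 80 mm, so I'll push 8 mm more, then back off and rise.

Emit:
drive_tool([
  {"x":-4,"y":-0.4,"z":0,"wx":0,"wy":0,"wz":0,"jaw":-0.3},
  {"x":-3,"y":-0.3,"z":0,"wx":0,"wy":0,"wz":0,"jaw":-0.3},
  {"x":-1.5,"y":-0.1,"z":0,"wx":0,"wy":0,"wz":0,"jaw":-0.3},
  {"x":0,"y":0,"z":0,"wx":0,"wy":0,"wz":0,"jaw":-0.3},
  {"x":12,"y":1.2,"z":0,"wx":0,"wy":0,"wz":0,"jaw":-0.3},
  {"x":5,"y":0,"z":30,"wx":0,"wy":0,"wz":0,"jaw":-0.3},
  {"x":0,"y":0,"z":40,"wx":0,"wy":0,"wz":0,"jaw":-0.3},
  {"x":0,"y":0,"z":40,"wx":0,"wy":0,"wz":0,"jaw":-0.3},
  {"x":0,"y":0,"z":0,"wx":0,"wy":0,"wz":0,"jaw":-0.3},
])

```text
time: 6.15
tcp_pos: [0.5801, 0.2183, 0.3376]
tcp_rot: [-0.153, 3.125, 0.002]
contact_force: [0.2, 1.1, 1.3]
gripper_width: 0.0303
```

Run:
```python
from h import *
s=sense();print({k:s[k] for k in('time','joints','tcp_pos','tcp_rot','contact_force')})
save('wrist','w6.png')
```

```text
{'time': 6.15, 'joints': array([ 0.1711,  0.5727,  1.287 ,  0.    ,  1.2689, -1.4976]), 'tcp_pos': array([0.5801, 0.2183, 0.3376]), 'tcp_rot': array([-0.1531,  3.125 ,  0.0025]), 'contact_force': array([0.2279, 1.0526, 1.2879])}
```

View pics/w6.png

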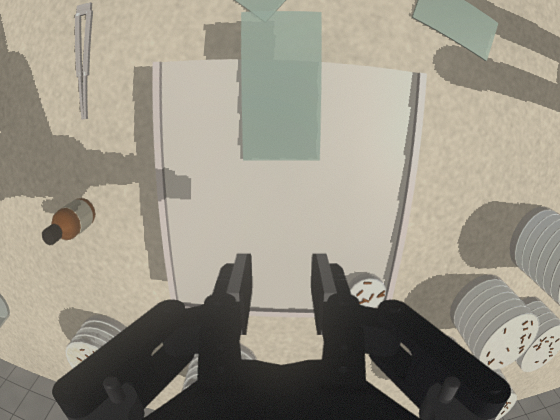

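Run:
```python
from h import *
crop('w6.png','w6c.png',(140,0,440,180),2.6)
```

```text
(no output)
```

View pics/w6c.png

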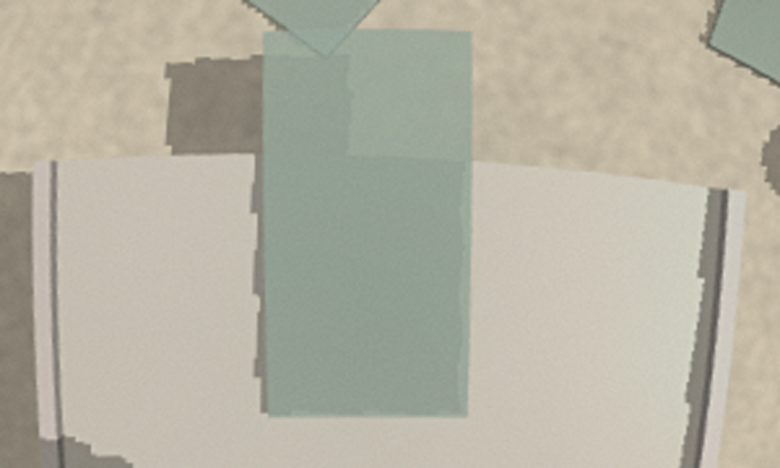

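Run:
```python
from h import *
c=camera_model('wrist')
f=lambda x,y,z:fe2w(c,140+x/2.6,y/2.6,z)
P=np.array([f(267,415,.049),f(467,416,.049),f(471,31,.049),f(263,31,.049)]);print(P)
far=(P[0]+P[1])/2;near=(P[2]+P[3])/2
print('far',far,'near',near,'mid',P.mean(0),'yaw',np.arctan2(*(far-near)[[1,0]]),np.linalg.norm(far-near))
k1=f(57,161,.045);k2=f(722,190,.045);e1=f(252,154,.045);e2=f(474,162,.045)
for a,b in((k1,k2),(e1,e2)):
  d=(b-a)[:2];d/=np.linalg.norm(d)
  for m in(far,near): v=(m-a)[:2];print((v[0]*d[1]-v[1]*d[0]))
print('small plate corner',f(325,55,.004),f(245,0,.004),f(708,42,.004))
```

```text
[[0.5514 0.185  0.049 ]
 [0.5457 0.2459 0.049 ]
 [0.4283 0.2343 0.049 ]
 [0.4343 0.1736 0.049 ]]
far [0.5486 0.2154 0.049 ] near [0.4313 0.2039 0.049 ] mid [0.4899 0.2097 0.049 ] yaw 0.09803290414218431 0.11783475994889615
0.07876278373772536
-0.03899073418972358
0.07867591666798941
-0.039070001454589436
small plate corner [0.4306 0.1894 0.004 ] [0.4115 0.1595 0.004 ] [0.4026 0.3253 0.004 ]
```

The overhang is about 39–40 mm (a third), and the plate's yaw is 0.098. Next is a near-horizontal grip on the overhanging end. I'll fit a kinematic model to the recorded poses to choose a reachable approach direction.

```bash
cat > kin.py <<'E'
import numpy as np
from scipy.spatial.transform import Rotation as R
from scipy.optimize import least_squares
LIM=np.array([[-2.94,2.94],[-.97,2.17],[.19,2.56],[-1.23,4.37],[.02,3.11],[-2.88,2.88]])
par=dict(d1=.184,d6=.1,L2=.433,L3=.3895,lat=.1164)
def fk(q,P=None,full=False):
    P=P or par
    r1=R.from_euler('z',q[0]);r2=r1*R.from_euler('y',q[1]);r3=r2*R.from_euler('y',q[2])
    s=np.array([0,0,P['d1']])+r1.apply([0,P['lat'],0]);e=s+r2.apply([0,0,P['L2']]);w=e+r3.apply([0,0,P['L3']])
    r5=r3*R.from_euler('z',q[3])*R.from_euler('y',q[4]);t=w+r5.apply([0,0,P['d6']])
    rt=r5*R.from_euler('z',q[5])
    return (t,rt,s,e,w) if full else (t,rt)
def ik(p,rt,q0):
    f=lambda q:np.r_[(fk(q)[0]-p)*5,(fk(q)[1]*rt.inv()).as_rotvec()]
    o=least_squares(f,np.clip(q0,LIM[:,0]+1e-3,LIM[:,1]-1e-3),bounds=(LIM[:,0],LIM[:,1]))
    return o.x,np.linalg.norm(o.fun)
def pose(phi,th,left=True):
    # tool z at azimuth phi, down by th; tool x horizontal, to the left of z
    z=np.array([np.cos(phi)*np.cos(th),np.sin(phi)*np.cos(th),-np.sin(th)])
    x=np.array([-np.sin(phi),np.cos(phi),0]); 
    return R.from_matrix(np.c_[x,np.cross(z,x),z])
E
python3 - <<'E'
from h import *; from kin import *
for q,p,r in (([.9746,.3134,1.4984,0,1.331,-.2234],[.1912,.4889,.4042],[-.5821,-3.0867,.0017]),([.1571,.8615,1.0068,0,1.2792,-1.5093],[.6743,.2246,.2515],[.1499,-3.1321,.001]),([.1711,.5727,1.287,0,1.2689,-1.4976],[.5801,.2183,.3376],[-.1531,3.125,.0025])):
    t,rt=fk(q);print(t-p,(rt*R.from_rotvec(r).inv()).as_rotvec())
q=np.array([.1711,.5727,1.287,0,1.2689,-1.4976])
gp=np.array([.447,.2,.06])
for d6 in(.08,.12):
  par['d6']=d6;par['d1']=.084+d6
  for ph in(60,70,80):
    rt=pose(np.radians(ph),np.radians(10))
    best=None
    for j4 in(1.2,1.6,2,2.6):
      x,e=ik(gp-rt.apply([0,0,.155]),rt,[-.4,.3,2,j4,1.4,0]);
      if best is None or e<best[1]: best=(x,e)
    print(d6,ph,best, fk(best[0],full=True)[4])
  rt=pose(np.radians(64),np.radians(10));x,e=ik(np.array([.51,-.242,.05])-rt.apply([0,0,.155]),rt,best[0]);print('dish',x,e,fk(x,full=True)[4])
E
```

```text
[-0.0002 -0.0002 -0.0013] [0.001  0.0016 1.5708]
[-0.0008 -0.0001  0.0003] [0.0092 0.0014 1.5707]
[ 0.0005  0.0001 -0.0006] [-0.0201 -0.0035  1.5707]
0.08 60 (array([-0.3603,  0.72  ,  2.3583,  1.7227,  1.3863, -1.5072]), np.float64(2.71238868666702e-16)) [ 0.3313 -0.0004  0.1008]
0.08 70 (array([-0.3691,  0.7332,  2.2548,  1.5241,  1.4014, -1.415 ]), np.float64(7.624262623130695e-16)) [ 0.3678 -0.0175  0.1008]
0.08 80 (array([-0.358 ,  0.7565,  2.1424,  1.3512,  1.4451, -1.3303]), np.float64(9.45865431933155e-16)) [ 0.4068 -0.0279  0.1008]
dish [-1.0264  0.9897  1.5054  1.0009  1.7546 -1.0298] 4.242362557664512e-14 [ 0.4085 -0.45    0.0908]
0.12 60 (array([-0.4908,  0.83  ,  2.3847,  1.6164,  1.3991, -1.6449]), np.float64(1.2957127965414409e-14)) [ 0.3116 -0.0345  0.1078]
0.12 70 (array([-0.4832,  0.8284,  2.2617,  1.4278,  1.4034, -1.519 ]), np.float64(6.858369177363705e-16)) [ 0.3544 -0.0545  0.1078]
0.12 80 (array([-0.4564,  0.8437,  2.1304,  1.2646,  1.4449, -1.4087]), np.float64(6.740178862447834e-14)) [ 0.4    -0.0667  0.1078]
dish [-1.0802  1.0733  1.4302  0.9528  1.7766 -1.0553] 1.3214912589934802e-12 [ 0.3913 -0.4854  0.0978]
```

Run:
```python
from h import *
from scipy.spatial.transform import Rotation as R
c=camera_model('wrist');s=sense();Rt=R.from_rotvec(s['tcp_rot']).as_matrix();p=s['tcp_pos']
Tc=Rt.T@c['T'][:3,:3];o=Rt.T@(c['T'][:3,3]-p);print('cam in tool',o)
K=c['mtx']
def ray(u,v,xp):
    dx,dy=u-K[0,2],v-K[1,2];r=np.hypot(dx,dy);th=r/K[0,0]
    d=Tc@np.array([np.sin(th)*dx/r,-np.sin(th)*dy/r,-np.cos(th)])
    return o+d*(xp-o[0])/d[0]
for n,u,v in(('tipL',240,255),('tipR',320,255),('elbow in',180,302),('outerL',52,382),('outerlow',75,412),('outerR',510,382),('pivotR',450,390),('bodytop',280,366),('open elbow L',85,320),('open elbow out',60,345)):
    print(n,ray(u,v,0),ray(u,v,.012))
```

```text
cam in tool [0.0829 0.0002 0.0309]
tipL [-0.     -0.0223  0.1876] [ 0.012  -0.019   0.1649]
tipR [0.     0.0214 0.1876] [0.012  0.0183 0.1649]
elbow in [ 0.     -0.0437  0.1422] [ 0.012  -0.0373  0.126 ]
outerL [ 0.     -0.0776  0.0865] [ 0.012  -0.0663  0.0785]
outerlow [ 0.     -0.0626  0.0774] [ 0.012  -0.0535  0.0706]
outerR [0.     0.0779 0.0866] [0.012  0.0667 0.0786]
pivotR [0.     0.0542 0.0897] [0.012  0.0464 0.0812]
bodytop [ 0.     -0.0002  0.1071] [ 0.012  -0.0001  0.0961]
open elbow L [ 0.     -0.0823  0.1226] [ 0.012  -0.0703  0.1093]
open elbow out [ 0.     -0.0852  0.1051] [ 0.012  -0.0728  0.0944]
```

```bash
cat >> kin.py <<'E'
_TO=R.from_euler('z',np.pi/2)
_fk0=fk
def fk(q,P=None,full=False):
    o=list(_fk0(q,P,full)); o[1]=o[1]*_TO
    return tuple(o)
def poser(phi,th):
    z=np.array([np.cos(phi)*np.cos(th),np.sin(phi)*np.cos(th),-np.sin(th)])
    x=np.array([np.sin(phi),-np.cos(phi),0])
    return R.from_matrix(np.c_[x,np.cross(z,x),z])
E
python3 - <<'E'
from h import *; from kin import *
s=sense();p0=s['tcp_pos'];r0=R.from_rotvec(s['tcp_rot']);q=s['joints'].copy()
phi,th=np.radians(68),np.radians(12)
c,sn=np.cos(.098),np.sin(.098)
mid=np.array([.4905,.2097]);g=mid+np.array([c*-.050-sn*-.014,sn*-.050+c*-.014]);gp=np.r_[g,.057]
r1=poser(phi,th);z1=r1.apply([0,0,1]);tg=gp-.155*z1;print('grasp',gp,'TCP',tg,'rot',r1.as_rotvec())
h=np.array([np.cos(phi),np.sin(phi),0])
w1=tg-.06*h+[0,0,.16];print('W1',w1,'delta mm',(w1-p0)*1e3)
w=(r1*r0.inv()).as_rotvec();print('w',w,np.linalg.norm(w))
for d6 in(.08,.12):
  par['d6']=d6;par['d1']=.084+d6;qq=q.copy();n=26;mx=0
  for i in range(1,n+1):
    a=i/n;x,e=ik(p0+(w1-p0)*a,R.from_rotvec(w*a)*r0,qq);mx=np.maximum(mx,abs(x-qq));qq=x
    if i%5==0 or e>1e-4: print(i,x,e)
  print('max step',mx, .7*np.array([2.39,2.39,3.01,3.14,3.14,3.14])/12)
  x,e=ik(tg,r1,qq);print('grasp',x,e)
E
```

```text
grasp [0.4421 0.1909 0.057 ] TCP [0.3853 0.0503 0.0892] rot [-1.7557  0.3413 -0.2764]
W1 [ 0.3628 -0.0053  0.2492] delta mm [-216.8689 -223.5142  -84.4825]
w [-0.261  -1.7521  2.1214] 2.763737268852987
5 [ 0.1096  0.4164  1.5983 -0.0191  0.7821 -1.9606] 5.961371036420587e-14
10 [ 0.0066  0.2915  1.8614  0.4563  0.379  -2.88  ] 0.008684116538482334
11 [ 0.0064  0.2741  1.8882  0.3958  0.3354 -2.88  ] 0.10293626035886326
12 [ 0.0067  0.2574  1.9185  0.3312  0.2817 -2.88  ] 0.1945345870441146
13 [ 0.0069  0.2417  1.9528  0.2602  0.2162 -2.88  ] 0.28266215910587017
14 [ 0.006   0.2278  1.9917  0.18    0.1362 -2.88  ] 0.36623606935616426
15 [ 0.0025  0.2168  2.0363  0.0868  0.0377 -2.88  ] 0.4437551543645501
16 [-0.0047  0.201   2.0613  0.0035  0.02   -2.88  ] 0.5181483015143474
17 [-0.0118  0.1842  2.0821 -0.0771  0.02   -2.88  ] 0.5961545148097447
18 [-0.0185  0.1679  2.1031 -0.1594  0.02   -2.88  ] 0.6763406096006265
19 [-0.0249  0.1521  2.1245 -0.2437  0.02   -2.88  ] 0.7576628077851014
20 [-0.0311  0.137   2.1461 -0.3307  0.02   -2.88  ] 0.8393891859890016
21 [-0.0371  0.1229  2.1681
[... 1347 characters left out ...]
-2.88  ] 0.7659107530417719
20 [-0.0341  0.0939  2.2241 -0.3477  0.02   -2.88  ] 0.8472538451913475
21 [-0.0404  0.0799  2.2455 -0.4396  0.02   -2.88  ] 0.9281799776029023
22 [-0.0467  0.0674  2.267  -0.5356  0.02   -2.88  ] 1.008272016155769
23 [-0.0532  0.0566  2.2886 -0.6367  0.02   -2.88  ] 1.0871256586483693
24 [-0.0601  0.0483  2.3104 -0.7441  0.02   -2.88  ] 1.1643175973058781
25 [-0.0682  0.043   2.3323 -0.8594  0.02   -2.88  ] 1.239375094027414
26 [-0.0779  0.0416  2.3544 -0.9846  0.02   -2.88  ] 1.3117400267925137
max step [0.0274 0.0417 0.0751 0.1559 0.1013 0.2492] [0.1394 0.1394 0.1756 0.1832 0.1832 0.1832]
grasp [-0.0312  0.4842  2.2591 -1.1891  0.02   -2.88  ] 1.298126731653849
```

Run:
```python
from h import *; from kin import *
s=sense();p0=s['tcp_pos'];q=s['joints'].copy()
phi,th=np.radians(68),np.radians(12)
tg=np.array([.3853,.0503,.0892]);h=np.array([np.cos(phi),np.sin(phi),0]);w1=tg-.06*h+[0,0,.16]
ax=np.array([np.sin(phi),-np.cos(phi),0]);r1=poser(phi,th)
for d6 in(.08,.12):
  par['d6']=d6;par['d1']=.084+d6;qq=q.copy();mx=0
  # phase A ends at pA down
  rd=R.from_rotvec(-ax*(np.pi/2-th))*r1
  pA=np.array([.45,.0,.34])
  for i in range(1,30):
    a=i/29; rr=R.from_euler('z',(1-a)*3.62)*rd
    x,e=ik(p0+(pA-p0)*a,rr,qq);mx=np.maximum(mx,abs(x-qq));qq=x
  print('A',x,e,mx);mx=0
  for i in range(1,13):
    a=i/12;x,e=ik(pA+(w1-pA)*a,R.from_rotvec(ax*(np.pi/2-th)*a)*rd,qq);mx=np.maximum(mx,abs(x-qq));qq=x
    if i%3==0:print(i,x,e)
  print(mx);x,e=ik(tg,r1,qq);print('grasp',x,e)
  print('tilt row',ax*(np.pi/2-th)/12)
```

```text
A [-0.2616  0.1945  1.8247  0.      1.1225  1.6931] 4.4210816553545757e-16 [0.0192 0.0164 0.0248 0.     0.0091 0.1171]
3 [-0.3438  0.1569  1.95    0.3934  1.0552  1.4115] 5.19008356835566e-09
6 [-0.4292  0.1456  2.075   0.7796  1.1068  1.0961] 1.2305693457223095e-08
9 [-0.5094  0.1685  2.1941  1.0884  1.2694  0.8183] 1.592476150946709e-15
12 [-0.5762  0.2317  2.3014  1.2946  1.507   0.5971] 6.297045262025227e-15
[0.0286 0.0258 0.042  0.1341 0.0852 0.1061]
grasp [-0.3949  0.7128  2.2897  1.5306  1.3649  0.1421] 6.071433038053841e-16
tilt row [ 0.1052 -0.0425  0.    ]
A [-0.2616  0.1945  1.8247  0.      1.1225  1.6931] 7.366503773386267e-16 [0.0192 0.0164 0.0248 0.     0.0091 0.1171]
3 [-0.3771  0.1509  1.9641  0.393   1.0587  1.3777] 8.806007247977325e-16
6 [-0.497   0.1478  2.1014  0.7663  1.1236  1.0313] 4.158275101410897e-15
9 [-0.6072  0.1981  2.2278  1.0425  1.297   0.727 ] 1.6714654735498987e-14
12 [-0.6947  0.3099  2.3339  1.2001  1.5309  0.4724] 4.7787762826891135e-14
[0.0401 0.0442 0.0466 0.1334 0.082  0.1166]
grasp [-0.5126  0.8072  2.3     1.435   1.3659  0.0348] 7.788889089478546e-16
tilt row [ 0.1052 -0.0425  0.    ]
```

Plan: turn −3.62 rad about z while moving toward the robot's centre, then tilt about (0.927, −0.375). The model says all joints stay in range.

Emit:
drive_tool([
  {"x":-4.5,"y":-7.5,"z":0,"wx":0,"wy":0,"wz":-0.1248,"jaw":-0.06},
  {"x":-4.5,"y":-7.5,"z":0,"wx":0,"wy":0,"wz":-0.1248,"jaw":-0.06},
  {"x":-4.5,"y":-7.5,"z":0,"wx":0,"wy":0,"wz":-0.1248,"jaw":-0.06},
  {"x":-4.5,"y":-7.5,"z":0,"wx":0,"wy":0,"wz":-0.1248,"jaw":-0.06},
  {"x":-4.5,"y":-7.5,"z":0,"wx":0,"wy":0,"wz":-0.1248,"jaw":-0.06},
  {"x":-4.5,"y":-7.5,"z":0,"wx":0,"wy":0,"wz":-0.1248,"jaw":-0.06},
  {"x":-4.5,"y":-7.5,"z":0,"wx":0,"wy":0,"wz":-0.1248,"jaw":-0.06},
  {"x":-4.5,"y":-7.5,"z":0,"wx":0,"wy":0,"wz":-0.1248,"jaw":-0.06},
  {"x":-4.5,"y":-7.5,"z":0,"wx":0,"wy":0,"wz":-0.1248,"jaw":-0.06},
  {"x":-4.5,"y":-7.5,"z":0,"wx":0,"wy":0,"wz":-0.1248,"jaw":-0.06},
])

```text
time: 7.03
tcp_pos: [0.5339, 0.1427, 0.3282]
tcp_rot: [-1.716, -2.629, 0.002]
contact_force: [0.7, 0.5, -0.5]
gripper_width: 0.0399
```

Emit:
drive_tool([
  {"x":-4.5,"y":-7.5,"z":0,"wx":0,"wy":0,"wz":-0.1248,"jaw":-0.06},
  {"x":-4.5,"y":-7.5,"z":0,"wx":0,"wy":0,"wz":-0.1248,"jaw":-0.06},
  {"x":-4.5,"y":-7.5,"z":0,"wx":0,"wy":0,"wz":-0.1248,"jaw":-0.06},
  {"x":-4.5,"y":-7.5,"z":0,"wx":0,"wy":0,"wz":-0.1248,"jaw":-0.06},
  {"x":-4.5,"y":-7.5,"z":0,"wx":0,"wy":0,"wz":-0.1248,"jaw":-0.06},
  {"x":-4.5,"y":-7.5,"z":0,"wx":0,"wy":0,"wz":-0.1248,"jaw":-0.06},
  {"x":-4.5,"y":-7.5,"z":0,"wx":0,"wy":0,"wz":-0.1248,"jaw":-0.06},
  {"x":-4.5,"y":-7.5,"z":0,"wx":0,"wy":0,"wz":-0.1248,"jaw":-0.06},
  {"x":-4.5,"y":-7.5,"z":0,"wx":0,"wy":0,"wz":-0.1248,"jaw":-0.06},
  {"x":-4.5,"y":-7.5,"z":0,"wx":0,"wy":0,"wz":-0.1248,"jaw":-0.06},
])

```text
time: 7.87
tcp_pos: [0.4889, 0.0677, 0.3284]
tcp_rot: [-2.93, -1.132, 0.003]
contact_force: [0.9, -0.5, -0.1]
gripper_width: 0.0399
```

Emit:
drive_tool([
  {"x":-4.5,"y":-7.5,"z":0,"wx":0,"wy":0,"wz":-0.1248,"jaw":-0.06},
  {"x":-4.5,"y":-7.5,"z":0,"wx":0,"wy":0,"wz":-0.1248,"jaw":-0.06},
  {"x":-4.5,"y":-7.5,"z":0,"wx":0,"wy":0,"wz":-0.1248,"jaw":-0.06},
  {"x":-4.5,"y":-7.5,"z":0,"wx":0,"wy":0,"wz":-0.1248,"jaw":-0.06},
  {"x":-4.5,"y":-7.5,"z":0,"wx":0,"wy":0,"wz":-0.1248,"jaw":-0.06},
  {"x":-4.5,"y":-7.5,"z":0,"wx":0,"wy":0,"wz":-0.1248,"jaw":-0.06},
  {"x":-4.5,"y":-7.5,"z":0,"wx":0,"wy":0,"wz":-0.1248,"jaw":-0.06},
  {"x":-4.5,"y":-7.5,"z":0,"wx":0,"wy":0,"wz":-0.1248,"jaw":-0.06},
  {"x":-4.5,"y":-7.5,"z":0,"wx":0,"wy":0,"wz":-0.1248,"jaw":-0.06},
])

```text
time: 8.62
tcp_pos: [0.4484, 0.0003, 0.3285]
tcp_rot: [-3.083, 0.602, 0.003]
contact_force: [0.0, 1.0, -0.1]
gripper_width: 0.0401
```

Emit:
drive_tool([
  {"x":-7.1,"y":-0.5,"z":-6.6,"wx":0.1052,"wy":-0.0425,"wz":0,"jaw":-0.06},
  {"x":-7.1,"y":-0.5,"z":-6.6,"wx":0.1052,"wy":-0.0425,"wz":0,"jaw":-0.06},
  {"x":-7.1,"y":-0.5,"z":-6.6,"wx":0.1052,"wy":-0.0425,"wz":0,"jaw":-0.06},
  {"x":-7.1,"y":-0.5,"z":-6.6,"wx":0.1052,"wy":-0.0425,"wz":0,"jaw":-0.06},
  {"x":-7.1,"y":-0.5,"z":-6.6,"wx":0.1052,"wy":-0.0425,"wz":0,"jaw":-0.06},
  {"x":-7.1,"y":-0.5,"z":-6.6,"wx":0.1052,"wy":-0.0425,"wz":0,"jaw":-0.06},
])

```text
time: 9.12
tcp_pos: [0.4056, -0.0024, 0.289]
tcp_rot: [-2.419, 0.467, -0.17]
contact_force: [0.3, 0.0, -0.7]
gripper_width: 0.04
```

Emit:
drive_tool([
  {"x":-7.1,"y":-0.5,"z":-6.6,"wx":0.1052,"wy":-0.0425,"wz":0,"jaw":-0.06},
  {"x":-7.1,"y":-0.5,"z":-6.6,"wx":0.1052,"wy":-0.0425,"wz":0,"jaw":-0.06},
  {"x":-7.1,"y":-0.5,"z":-6.6,"wx":0.1052,"wy":-0.0425,"wz":0,"jaw":-0.06},
  {"x":-7.1,"y":-0.5,"z":-6.6,"wx":0.1052,"wy":-0.0425,"wz":0,"jaw":-0.06},
  {"x":-7.1,"y":-0.5,"z":-6.6,"wx":0.1052,"wy":-0.0425,"wz":0,"jaw":-0.06},
  {"x":-7.1,"y":-0.5,"z":-6.6,"wx":0.1052,"wy":-0.0425,"wz":0,"jaw":-0.06},
  {"x":0,"y":0,"z":0,"wx":0,"wy":0,"wz":0,"jaw":-0.06},
])

```text
time: 9.7
tcp_pos: [0.3625, -0.0053, 0.2486]
tcp_rot: [-1.751, 0.342, -0.276]
contact_force: [-0.2, 0.9, 0.7]
gripper_width: 0.0401
```

Run:
```python
from h import *; from kin import *
s=sense();print({k:s[k] for k in('time','joints','tcp_pos','tcp_rot','contact_force')})
print((poser(np.radians(68),np.radians(12))*R.from_rotvec(s['tcp_rot']).inv()).as_rotvec())
f=lambda d:(par.update(d6=d[0],d1=.084+d[0]),fk(s['joints'])[0]-s['tcp_pos'])[1]
o=least_squares(f,[.1]);print(o.x,o.fun)
save('wrist','w7.png');save('scene','s7.png')
save('top','t7.png',(120,130,330,300),3.6)
```

```text
{'time': 9.7, 'joints': array([-0.5823,  0.314 ,  2.2457,  1.294 ,  1.5068,  0.5721]), 'tcp_pos': array([ 0.3625, -0.0053,  0.2486]), 'tcp_rot': array([-1.7507,  0.3421, -0.2758]), 'contact_force': array([-0.22  ,  0.881 ,  0.7451])}
[-0.005   0.0002  0.0005]
[0.0915] [ 0.0256 -0.0057 -0.0053]
```

View pics/w7.png

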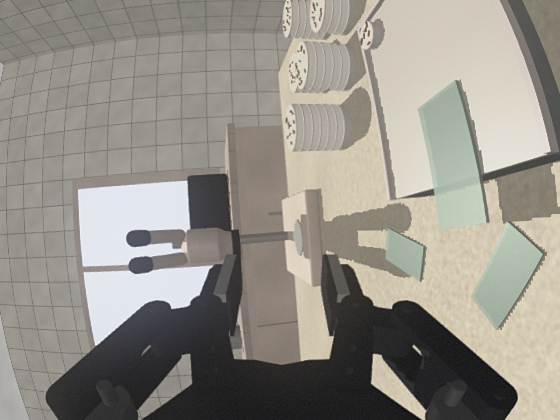

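View pics/s7.png

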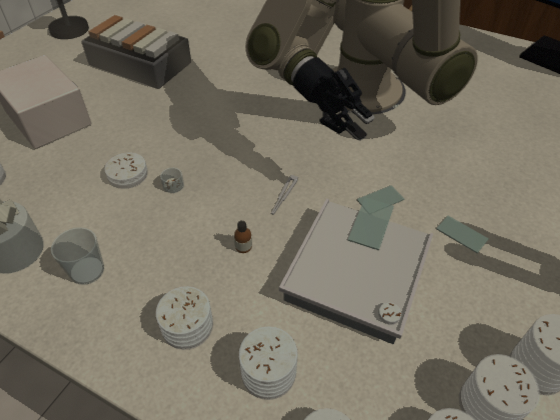

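View pics/t7.png

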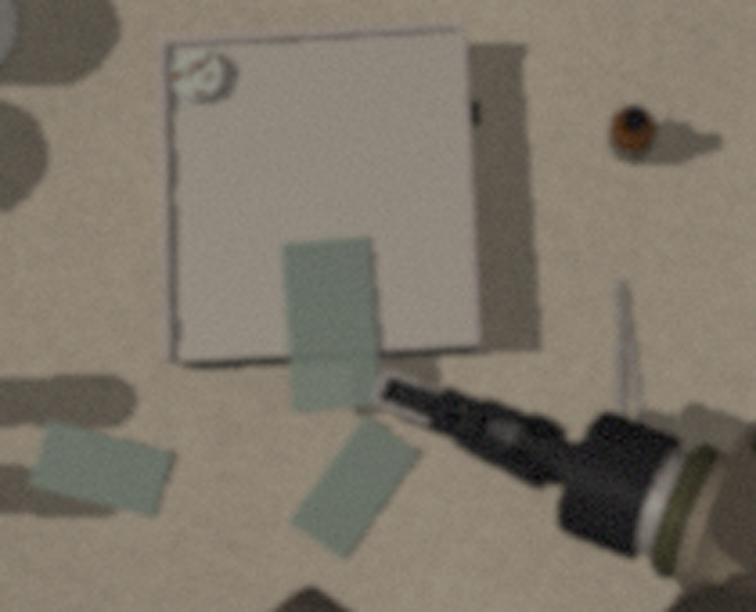

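The plate sits as intended with a third overhanging, and the gripper is tilted 12° and pointing at its end, with open space beneath. Going down to grasp level, still 60 mm back.

Emit:
drive_tool([
  {"x":0,"y":0,"z":-35,"wx":0,"wy":0,"wz":0,"jaw":-0.06},
  {"x":0,"y":0,"z":-35,"wx":0,"wy":0,"wz":0,"jaw":-0.06},
  {"x":0,"y":0,"z":-35,"wx":0,"wy":0,"wz":0,"jaw":-0.06},
  {"x":0,"y":0,"z":-30,"wx":0,"wy":0,"wz":0,"jaw":-0.06},
  {"x":0,"y":0,"z":-15,"wx":0,"wy":0,"wz":0,"jaw":-0.06},
  {"x":0,"y":0,"z":-7,"wx":0,"wy":0,"wz":0,"jaw":-0.06},
  {"x":0,"y":0,"z":0,"wx":0,"wy":0,"wz":0,"jaw":-0.06},
])

```text
time: 10.43
tcp_pos: [0.364, -0.0054, 0.0926]
tcp_rot: [-1.758, 0.338, -0.277]
contact_force: [0.8, 0.2, -0.6]
gripper_width: 0.0406
```

Run:
```python
from h import *; from kin import *
s=sense();print({k:s[k] for k in('time','joints','tcp_pos','tcp_rot','contact_force','gripper_width')})
save('wrist','w8.png');save('scene','s8.png',(250,30,450,270),3.2)
c=camera_model('top');f=lambda x,y,z:pix2w(c,120+x/3.6,130+y/3.6,z)
P=np.array([f(284,244,.049),f(371,237,.049),f(379,406,.049),f(293,411,.049)]);print(P,P.mean(0))
print(f(180,362,.045),f(480,347,.045))
```

```text
{'time': 10.4333, 'joints': array([-0.5797,  0.7938,  2.2244,  1.3495,  1.3857,  0.1202]), 'tcp_pos': array([ 0.364 , -0.0054,  0.0926]), 'tcp_rot': array([-1.7578,  0.3378, -0.2773]), 'contact_force': array([ 0.8085,  0.208 , -0.6323]), 'gripper_width': 0.04055501667077865}
[[0.5471 0.2428 0.049 ]
 [0.5526 0.1815 0.049 ]
 [0.4331 0.1728 0.049 ]
 [0.4292 0.2325 0.049 ]] [0.4905 0.2074 0.049 ]
[0.4633 0.3134 0.045 ] [0.4754 0.1034 0.045 ]
```

View pics/w8.png

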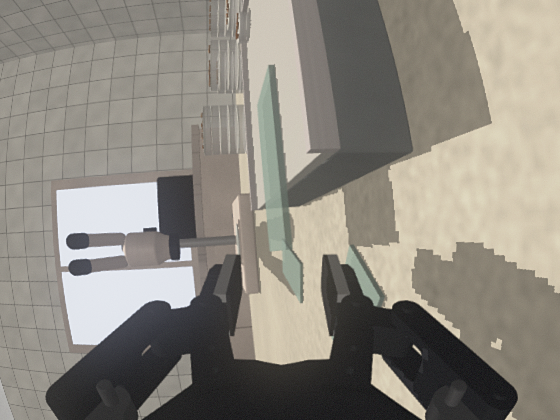

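View pics/s8.png

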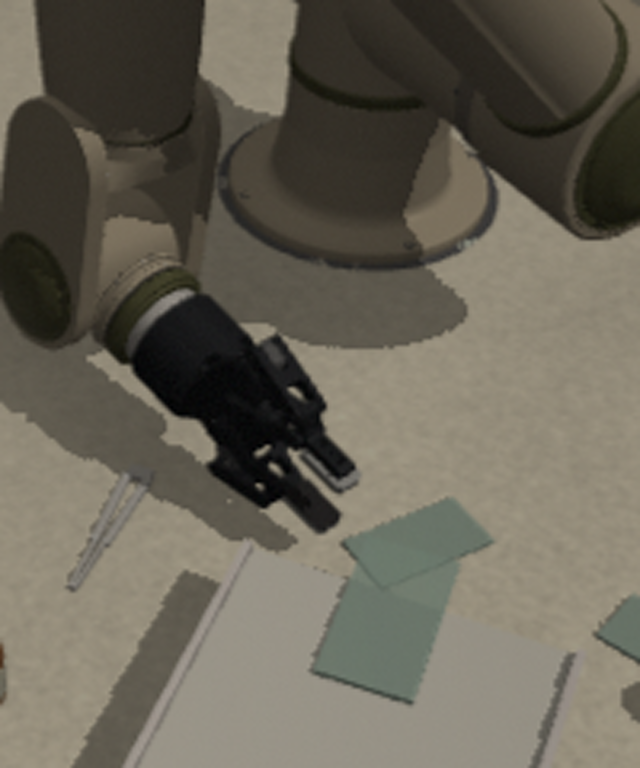

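The wrist view (image left is up) shows the plate's near edge at about x=285, between the upper finger at 235 and the lower at 330. Advancing.

Emit:
drive_tool([
  {"x":4.5,"y":11,"z":-0.5,"wx":0,"wy":0,"wz":0,"jaw":-0.06},
  {"x":4.5,"y":11,"z":-0.5,"wx":0,"wy":0,"wz":0,"jaw":-0.06},
  {"x":4.5,"y":11,"z":0,"wx":0,"wy":0,"wz":0,"jaw":-0.06},
  {"x":3,"y":8,"z":0,"wx":0,"wy":0,"wz":0,"jaw":-0.06},
  {"x":0,"y":0,"z":0,"wx":0,"wy":0,"wz":0,"jaw":-0.06},
])

```text
time: 10.95
tcp_pos: [0.3806, 0.0365, 0.0935]
tcp_rot: [-1.758, 0.334, -0.28]
contact_force: [0.3, 0.5, 0.3]
gripper_width: 0.0401
```

Run:
```python
from h import *
s=sense();print({k:s[k] for k in('time','tcp_pos','contact_force','gripper_width')})
save('wrist','w9.png',(150,150,450,350),2.6);save('scene','s9.png',(280,130,420,270),5)
```

```text
{'time': 10.95, 'tcp_pos': array([0.3806, 0.0365, 0.0935]), 'contact_force': array([0.2541, 0.5035, 0.339 ]), 'gripper_width': 0.04012714949104799}
```

View pics/w9.png

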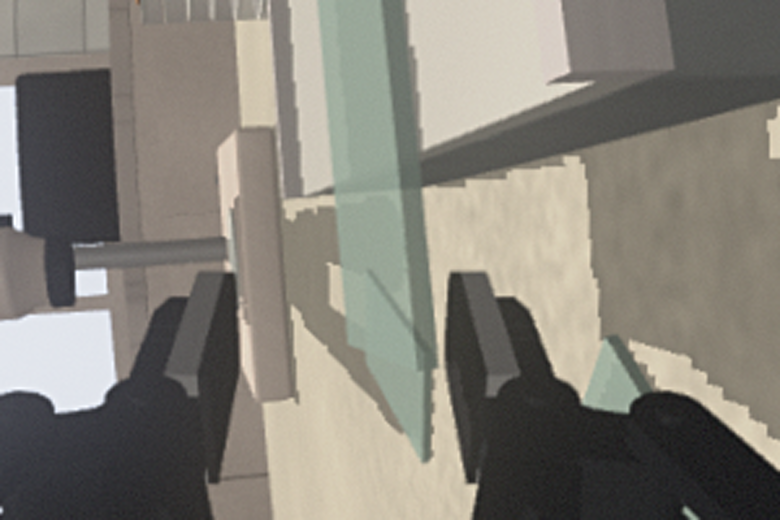

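View pics/s9.png

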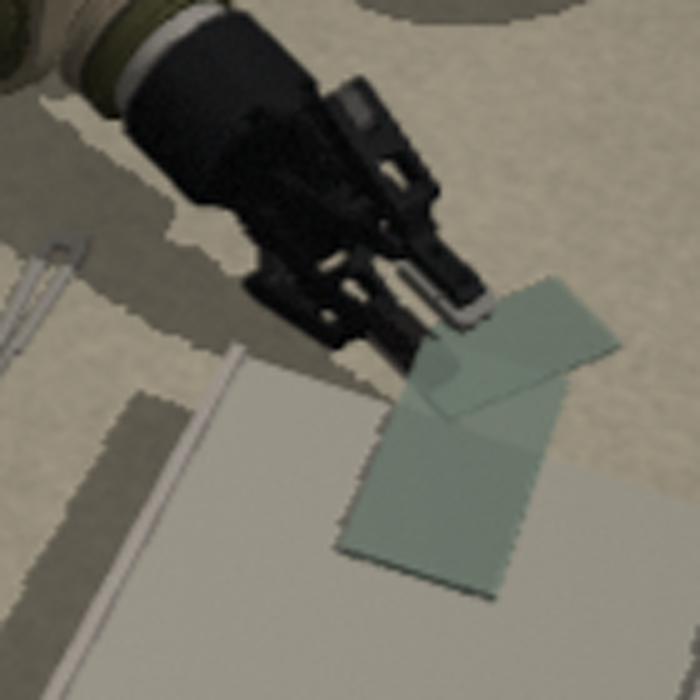

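The lower finger shows through the glass, under the plate, and the upper one is above it. I'll lower 3 mm and advance the last 14 mm.

Emit:
drive_tool([
  {"x":0,"y":0,"z":-3,"wx":0,"wy":0,"wz":0,"jaw":-0.06},
  {"x":2.5,"y":7,"z":0,"wx":0,"wy":0,"wz":0,"jaw":-0.06},
  {"x":2.5,"y":7,"z":0,"wx":0,"wy":0,"wz":0,"jaw":-0.06},
  {"x":0,"y":0,"z":0,"wx":0,"wy":0,"wz":0,"jaw":-0.06},
])

```text
time: 11.38
tcp_pos: [0.3853, 0.0504, 0.0893]
tcp_rot: [-1.756, 0.337, -0.279]
contact_force: [0.5, 0.0, -0.6]
gripper_width: 0.0398
```

Run:
```python
from h import *
s=sense();print({k:s[k] for k in('time','tcp_pos','contact_force','gripper_width')})
save('wrist','w10.png',(150,150,450,350),2.6);save('scene','s10.png',(320,170,420,270),7)
```

```text
{'time': 11.3833, 'tcp_pos': array([0.3853, 0.0504, 0.0893]), 'contact_force': array([ 0.5163,  0.0141, -0.6272]), 'gripper_width': 0.03980044126999991}
```

View pics/w10.png

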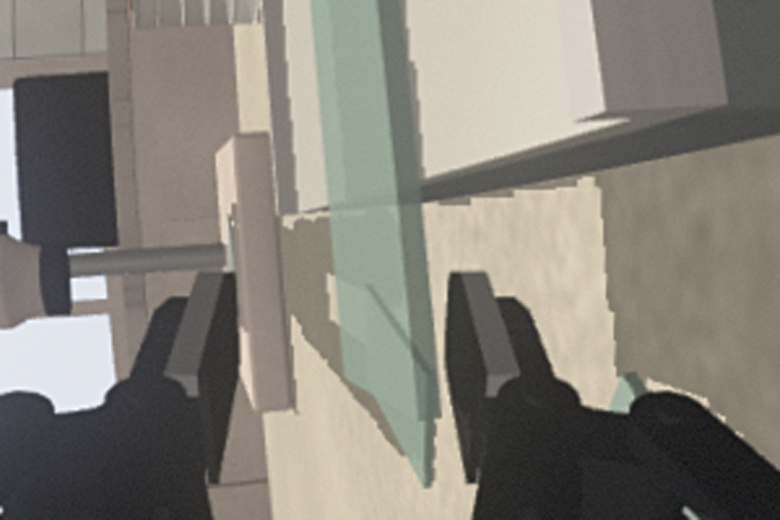

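View pics/s10.png

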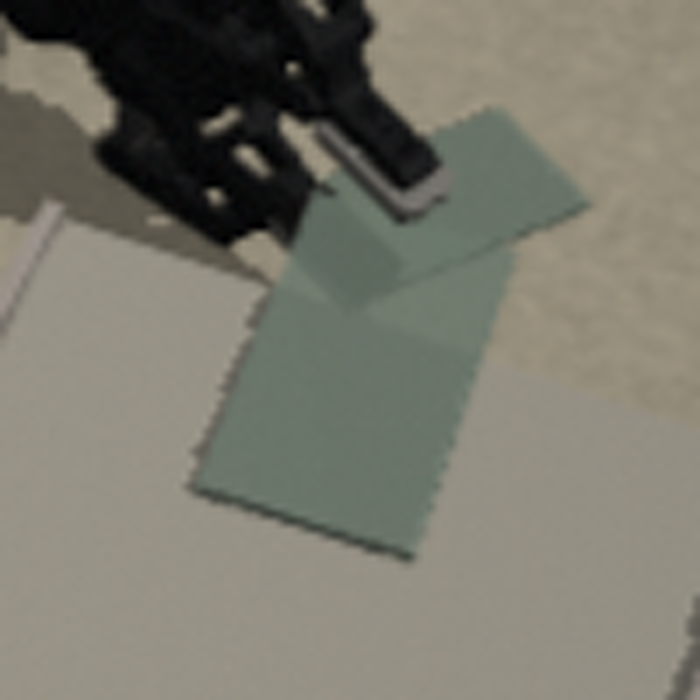

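The lower finger reaches about 18 mm under the corner and the upper one sits above it. Closing gently while rising to the plate's tilt height.

Emit:
drive_tool([
  {"x":0,"y":0,"z":2,"wx":0,"wy":0,"wz":0,"jaw":-0.2},
  {"x":0,"y":0,"z":2,"wx":0,"wy":0,"wz":0,"jaw":-0.35},
  {"x":0,"y":0,"z":2,"wx":0,"wy":0,"wz":0,"jaw":-0.5},
  {"x":0,"y":0,"z":2,"wx":0,"wy":0,"wz":0,"jaw":-0.6},
  {"x":0,"y":0,"z":2,"wx":0,"wy":0,"wz":0,"jaw":-0.7},
  {"x":0,"y":0,"z":1,"wx":0,"wy":0,"wz":0,"jaw":-0.8},
  {"x":0,"y":0,"z":0,"wx":0,"wy":0,"wz":0,"jaw":-0.9},
  {"x":0,"y":0,"z":0,"wx":0,"wy":0,"wz":0,"jaw":-1},
  {"x":0,"y":0,"z":0,"wx":0,"wy":0,"wz":0,"jaw":-1},
  {"x":0,"y":0,"z":0,"wx":0,"wy":0,"wz":0,"jaw":-1},
], grip_force=30)

```text
time: 12.32
tcp_pos: [0.3852, 0.0495, 0.1002]
tcp_rot: [-1.757, 0.338, -0.279]
contact_force: [-0.9, -0.8, -0.7]
gripper_width: 0.0035
```

Run:
```python
from h import *
s=sense();print({k:s[k] for k in('time','tcp_pos','contact_force','moment','gripper_width')})
save('wrist','w11.png',(150,150,450,350),2.6);save('scene','s11.png',(320,170,420,270),7)
```

```text
{'time': 12.3167, 'tcp_pos': array([0.3852, 0.0495, 0.1002]), 'contact_force': array([-0.8595, -0.8494, -0.7056]), 'moment': array([-0.5405,  0.24  ,  0.0089]), 'gripper_width': 0.003499333883190869}
```

View pics/w11.png

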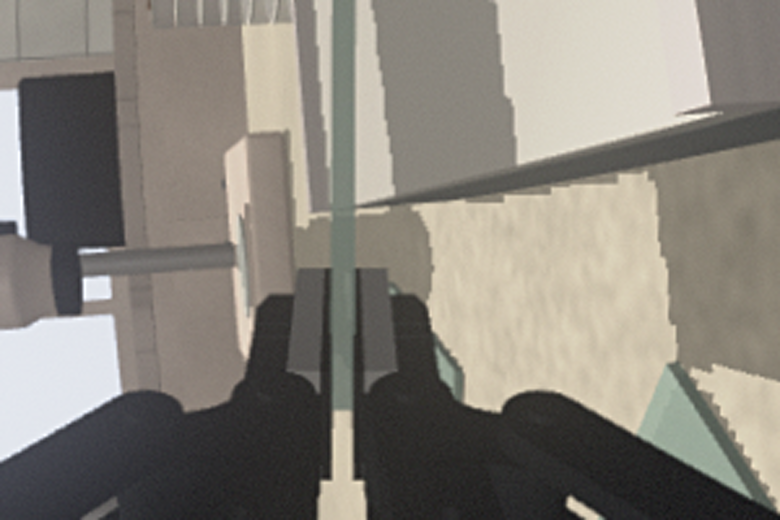

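View pics/s11.png

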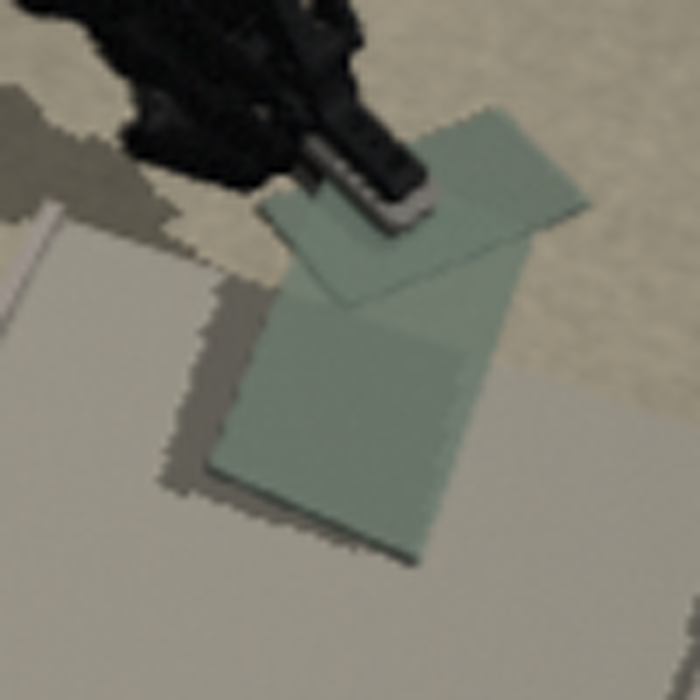

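The plate is gripped flush: the wrist view shows it edge-on between the pads, and it lies in the pads' plane. Lifting.

Emit:
drive_tool([
  {"x":0,"y":0,"z":4,"wx":0,"wy":0,"wz":0,"jaw":-1},
  {"x":0,"y":0,"z":10,"wx":0,"wy":0,"wz":0,"jaw":-1},
  {"x":0,"y":0,"z":20,"wx":0,"wy":0,"wz":0,"jaw":-1},
  {"x":0,"y":0,"z":25,"wx":0,"wy":0,"wz":0,"jaw":-1},
  {"x":0,"y":0,"z":25,"wx":0,"wy":0,"wz":0,"jaw":-1},
  {"x":0,"y":0,"z":20,"wx":0,"wy":0,"wz":0,"jaw":-1},
  {"x":0,"y":0,"z":10,"wx":0,"wy":0,"wz":0,"jaw":-1},
  {"x":0,"y":0,"z":0,"wx":0,"wy":0,"wz":0,"jaw":-1},
])

```text
time: 13.08
tcp_pos: [0.3852, 0.0496, 0.216]
tcp_rot: [-1.757, 0.335, -0.283]
contact_force: [0.4, -0.7, -0.9]
gripper_width: 0.0034
```

Run:
```python
from h import *
s=sense();print({k:s[k] for k in('time','joints','tcp_pos','tcp_rot','contact_force','moment','gripper_width')})
save('wrist','w12.png',(150,150,450,350),2.6);save('scene','s12.png',(320,130,450,270),5);save('top','t12.png',(170,170,290,290),5)
```

```text
{'time': 13.0833, 'joints': array([-0.4021,  0.4257,  2.2189,  1.4547,  1.3958,  0.4972]), 'tcp_pos': array([0.3852, 0.0496, 0.216 ]), 'tcp_rot': array([-1.7569,  0.3345, -0.2826]), 'contact_force': array([ 0.3649, -0.6896, -0.9306]), 'moment': array([-0.5519,  0.2062,  0.0122]), 'gripper_width': 0.003444103043622775}
```

View pics/w12.png

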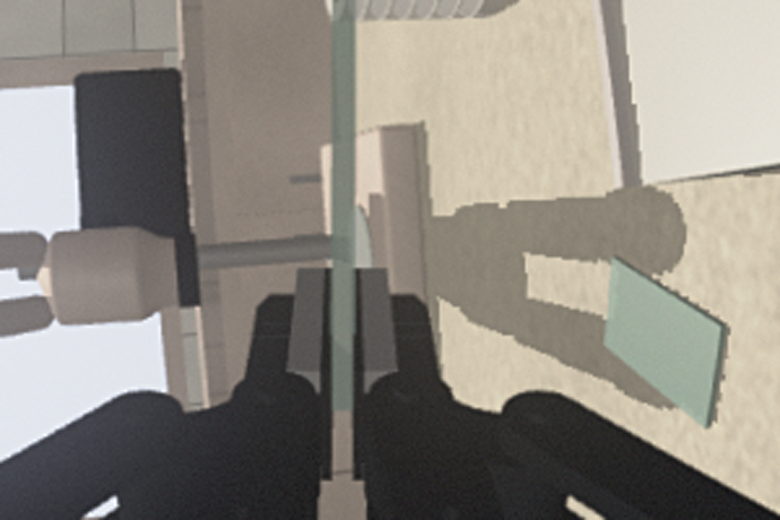

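View pics/s12.png

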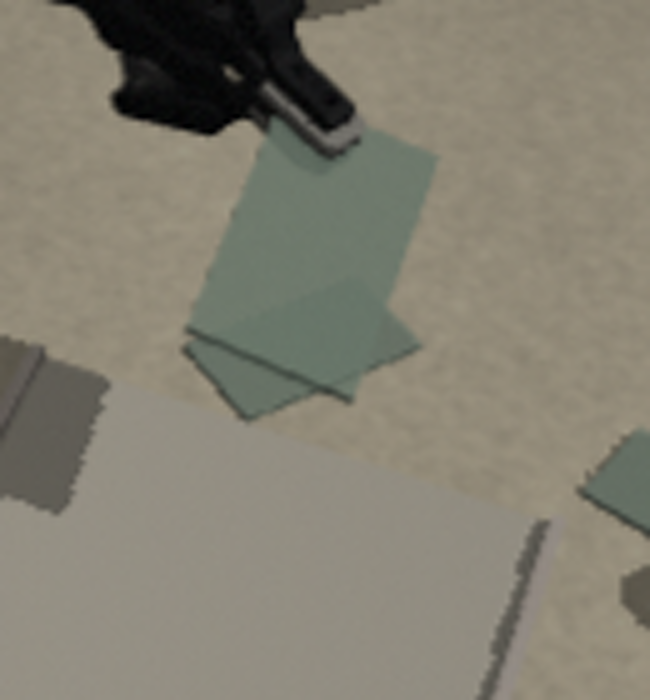

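View pics/t12.png

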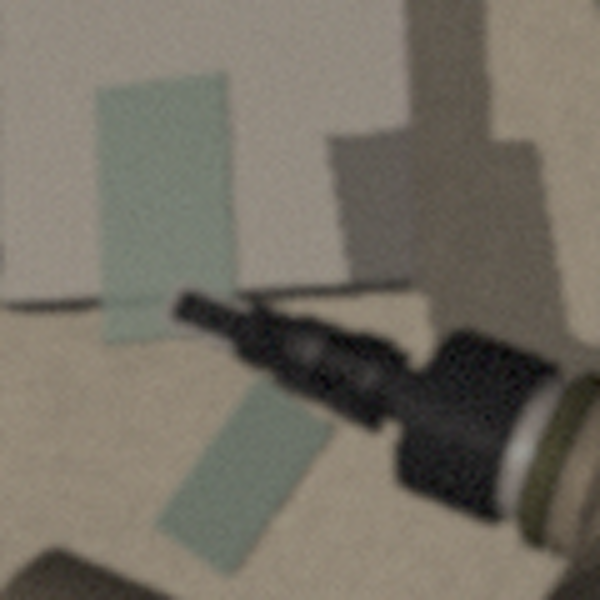

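Run:
```python
from h import *; from kin import *
s=sense();Rt=R.from_rotvec(s['tcp_rot']).as_matrix();p=s['tcp_pos']
print('tool axes',Rt)
def toplane(cm,u,v):
    K=cm['mtx'];T=cm['T'];d=T[:3,:3]@np.array([(u-K[0,2])/K[0,0],-(v-K[1,2])/K[1,1],-1]);o=T[:3,3]
    up=np.sign(Rt[2,1])*.002
    n=Rt[:,1];w=o+d*((n@p+up)-n@o)/(n@d);return Rt.T@(w-p)
ct=camera_model('top');cs=camera_model('scene')
A={'FL':toplane(ct,170+98/5,170+90/5),'FR':toplane(ct,170+226/5,170+72/5),'NL':toplane(ct,170+105/5,170+342/5)}
B={'FR':toplane(cs,320+188/5,130+329/5),'FL':toplane(cs,320+352/5,130+402/5),'NL':toplane(cs,320+438/5,130+156/5)}
for D in(A,B):
    print(D); x=D['FL']-D['NL'];c=(D['FR']+D['NL'])/2;print('len',np.linalg.norm(x),'W',np.linalg.norm(D['FL']-D['FR']),'centre tool',c,'ang from tool z towards tool x',np.arctan2(x[0],x[2]))
```

```text
tool axes [[ 0.9275 -0.0747  0.3662]
 [-0.3738 -0.1941  0.907 ]
 [ 0.0033 -0.9781 -0.208 ]]
{'FL': array([ 0.0778, -0.002 ,  0.2477]), 'FR': array([ 0.1062, -0.002 ,  0.1932]), 'NL': array([-0.0271, -0.002 ,  0.1939])}
len 0.11790580651362632 W 0.06144917211523851 centre tool [ 0.0395 -0.002   0.1936] ang from tool z towards tool x 1.097184660400311
{'FR': array([ 0.1051, -0.002 ,  0.1981]), 'FL': array([ 0.0777, -0.002 ,  0.2526]), 'NL': array([-0.0302, -0.002 ,  0.1961])}
len 0.12178766851959581 W 0.06098373278471095 centre tool [ 0.0375 -0.002   0.1971] ang from tool z towards tool x 1.0884386307769027
```

Run:
```python
from h import *
crop('s12.png','sd.png',(95,140,195,205),7)
crop('t12.png','td.png',(365,175,410,220),14)
```

```text
(no output)
```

View pics/sd.png

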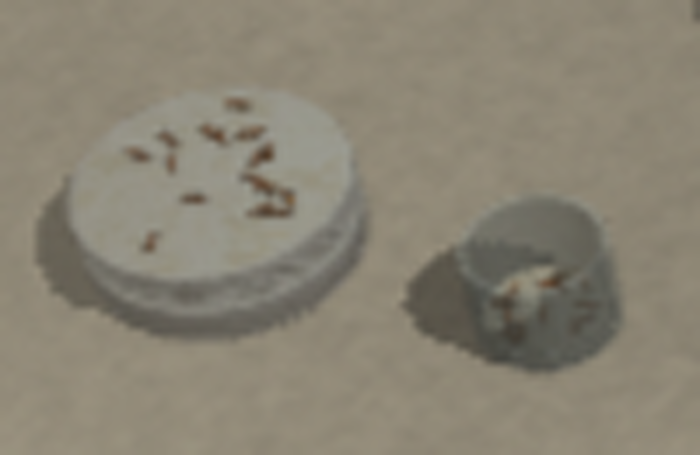

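View pics/td.png

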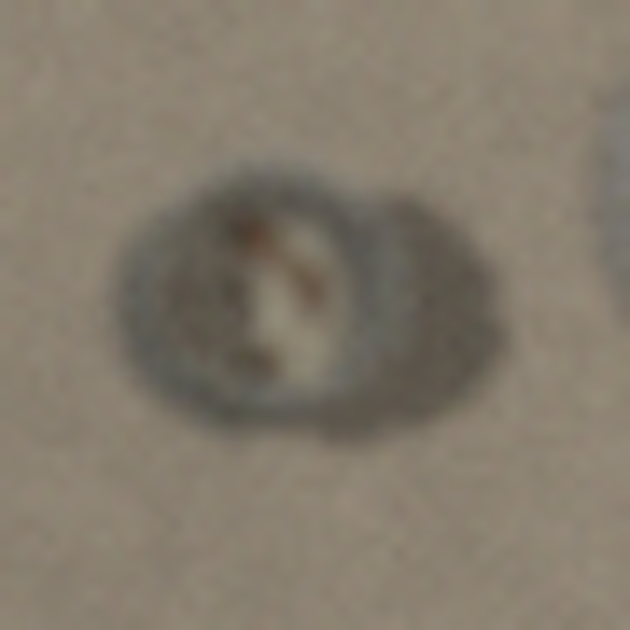

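Run:
```python
from h import *; from kin import *
d1=pix2w(camera_model('top'),382.9,195.9,.035);d2=pix2w(camera_model('scene'),171.3,174.9,.035);print(d1,d2)
print('pair', pix2w(camera_model('scene'),95+210/7,140+185/7,.03))
d=(d1+d2)/2
s=sense();p0=s['tcp_pos'];q=s['joints'];r0=R.from_rotvec(s['tcp_rot'])
par.update(d6=.0915,d1=.1755)
for ph in(40,50,60):
  phi,th=np.radians(ph),np.radians(17)
  r1=poser(phi,th);hd=np.array([np.cos(phi),np.sin(phi),0])
  # plate centre over dish, bottom touching far rim
  pc=np.array([d[0],d[1],.035+.002/np.cos(th)+.024*np.tan(th)])
  tcp=pc-r1.apply([.0385,0,.1953]);g=tcp+r1.apply([0,0,.155])
  print(ph,'tcp',tcp*1e3,'grasp z',g[2],'knuckle z',(tcp+r1.apply([0,.067,.079]))[2],'cam',tcp+r1.apply([.083,0,.031]),'wrist',tcp-r1.apply([0,0,.0915]))
  a=phi-1.092
  for c in((60,31),(60,-31),(-60,31),(-60,-31)): print('   corner',d[:2]+np.array([np.cos(a)*c[0]-np.sin(a)*c[1],np.sin(a)*c[0]+np.cos(a)*c[1]])/1e3)
  x,e=ik(tcp,r1,q);print('  ',x,e,'plate yaw',a)
  print('  dphi',phi-np.arctan2(r0.apply([0,0,1])[1],r0.apply([0,0,1])[0]))
```

```text
[ 0.5582 -0.2289  0.035 ] [ 0.5615 -0.229   0.035 ]
pair [ 0.5853 -0.3409  0.03  ]
40 tcp [ 392.0001 -319.4953  101.5291] grasp z 0.056211499568308426 knuckle z 0.014359330477713053 cam [ 0.4681 -0.364   0.0925] wrist [ 0.325  -0.3757  0.1283]
   corner [ 0.6271 -0.2233]
   corner [ 0.6033 -0.2806]
   corner [ 0.5163 -0.1773]
   corner [ 0.4925 -0.2345]
   [-1.0942  0.7991  1.8834  1.2423  1.401   0.454 ] 1.6386745616523468e-09 plate yaw -0.3938682992022683
  dphi -0.48890056758869893
50 tcp [ 410.275  -347.2609  101.5291] grasp z 0.05621149956830843 knuckle z 0.014359330477713053 cam [ 0.4929 -0.3779  0.0925] wrist [ 0.354  -0.4143  0.1283]
   corner [ 0.6251 -0.2117]
   corner [ 0.6116 -0.2722]
   corner [ 0.508  -0.1856]
   corner [ 0.4945 -0.2461]
   [-1.0789  0.8561  1.7302  1.0962  1.5097  0.5124] 1.1470812255482868e-15 plate yaw -0.21933537400283531
  dphi -0.31436764238926596
60 tcp [ 433.0936 -371.4313  101.5291] grasp z 0.05621149956830844 knuckle z 0.014359330477713053 cam [ 0.5198 -0.3873  0.0925] wrist [ 0.3893 -0.4472  0.1283]
   corner [ 0.6211 -0.2007]
   corner [ 0.6184 -0.2626]
   corner [ 0.5013 -0.1953]
   corner [ 0.4985 -0.2572]
   [-1.0521  0.9207  1.5676  0.9744  1.6317  0.5537] 4.501249511421281e-14 plate yaw -0.04480244880340245
  dphi -0.1398347171898331
```

Run:
```python
from h import *; from kin import *
s=sense();p0=s['tcp_pos'];r0=R.from_rotvec(s['tcp_rot']);q=s['joints']
phi,th=np.radians(50),np.radians(16);r1=poser(phi,th)
d=np.array([.5595,-.229])
pc=np.array([*d,.035+.002/np.cos(th)+.024*np.tan(th)]);tcp=pc-r1.apply([.0385,0,.1953])
w=(r1*r0.inv()).as_rotvec()
print('touch tcp',tcp,'delta to +40',(tcp+[0,0,.04]-p0)*1e3,'w',w,w/14,'knuckle',(tcp+r1.apply([0,.067,.079]))[2])
```

```text
touch tcp [ 0.4093 -0.3481  0.0978] delta to +40 [  24.3309 -397.6683  -75.9849] w [-0.0583  0.0389 -0.3151] [-0.0042  0.0028 -0.0225] knuckle 0.011614578983584228
```

Emit:
drive_tool([
  {"x":0,"y":-10,"z":0,"wx":-0.0042,"wy":0.0028,"wz":-0.0225,"jaw":-1},
  {"x":0,"y":-20,"z":0,"wx":-0.0042,"wy":0.0028,"wz":-0.0225,"jaw":-1},
  {"x":2,"y":-30,"z":0,"wx":-0.0042,"wy":0.0028,"wz":-0.0225,"jaw":-1},
  {"x":2,"y":-30,"z":0,"wx":-0.0042,"wy":0.0028,"wz":-0.0225,"jaw":-1},
  {"x":2,"y":-30,"z":0,"wx":-0.0042,"wy":0.0028,"wz":-0.0225,"jaw":-1},
  {"x":2,"y":-30,"z":0,"wx":-0.0042,"wy":0.0028,"wz":-0.0225,"jaw":-1},
  {"x":2,"y":-30,"z":0,"wx":-0.0042,"wy":0.0028,"wz":-0.0225,"jaw":-1},
  {"x":2,"y":-30,"z":0,"wx":-0.0042,"wy":0.0028,"wz":-0.0225,"jaw":-1},
  {"x":2,"y":-30,"z":0,"wx":-0.0042,"wy":0.0028,"wz":-0.0225,"jaw":-1},
  {"x":2,"y":-30,"z":0,"wx":-0.0042,"wy":0.0028,"wz":-0.0225,"jaw":-1},
])

```text
time: 14.07
tcp_pos: [0.4009, -0.222, 0.213]
tcp_rot: [-1.765, 0.557, -0.425]
contact_force: [0.3, -0.2, -1.3]
gripper_width: 0.0037
```

Emit:
drive_tool([
  {"x":2,"y":-30,"z":-5,"wx":-0.0042,"wy":0.0028,"wz":-0.0225,"jaw":-1},
  {"x":2,"y":-30,"z":-10,"wx":-0.0042,"wy":0.0028,"wz":-0.0225,"jaw":-1},
  {"x":2,"y":-30,"z":-15,"wx":-0.0042,"wy":0.0028,"wz":-0.0225,"jaw":-1},
  {"x":2,"y":-20,"z":-15,"wx":-0.0042,"wy":0.0028,"wz":-0.0225,"jaw":-1},
  {"x":0,"y":-12,"z":-15,"wx":0,"wy":0,"wz":0,"jaw":-1},
  {"x":0,"y":-6,"z":-10,"wx":0,"wy":0,"wz":0,"jaw":-1},
  {"x":0,"y":0,"z":-5,"wx":0,"wy":0,"wz":0,"jaw":-1},
  {"x":0,"y":0,"z":0,"wx":0,"wy":0,"wz":0,"jaw":-1},
])

```text
time: 14.73
tcp_pos: [0.4089, -0.348, 0.1372]
tcp_rot: [-1.763, 0.644, -0.482]
contact_force: [-0.2, 0.2, -1.7]
gripper_width: 0.0036
```

Run:
```python
from h import *; from kin import *
s=sense();print({k:s[k] for k in('time','joints','tcp_pos','tcp_rot','contact_force','gripper_width')})
r1=poser(np.radians(50),np.radians(16));print((r1*R.from_rotvec(s['tcp_rot']).inv()).as_rotvec())
Rt=R.from_rotvec(s['tcp_rot']);pc=s['tcp_pos']+Rt.apply([.0385,0,.1953]);print('plate centre',pc)
save('scene','s13.png',(80,110,240,250),4.5);save('top','t13.png',(340,140,440,270),5)
```

```text
{'time': 14.7333, 'joints': array([-1.0664,  0.8222,  1.6707,  1.1126,  1.5615,  0.6017]), 'tcp_pos': array([ 0.4089, -0.348 ,  0.1372]), 'tcp_rot': array([-1.7629,  0.6438, -0.4817]), 'contact_force': array([-0.2277,  0.2316, -1.7295]), 'gripper_width': 0.0035661784699891523}
[-0.0027 -0.0015 -0.    ]
plate centre [ 0.5589 -0.2288  0.0835]
```

View pics/s13.png

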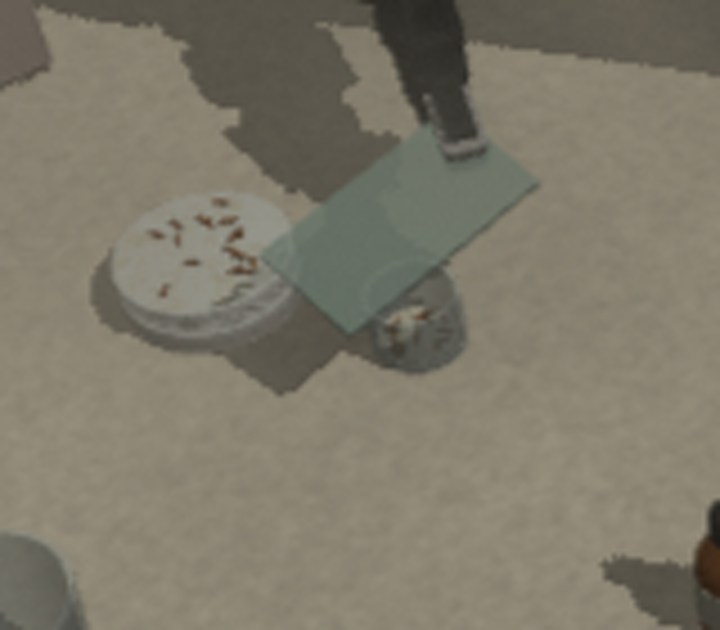

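View pics/t13.png

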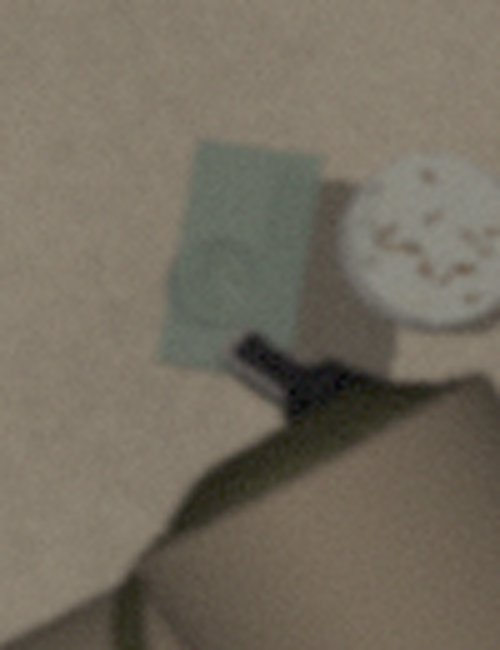

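Run:
```python
from h import *; from kin import *
s=sense();Rt=R.from_rotvec(s['tcp_rot']).as_matrix();p=s['tcp_pos']
def tp(cm,u,v):
    K=cm['mtx'];T=cm['T'];d=T[:3,:3]@np.array([(u-K[0,2])/K[0,0],-(v-K[1,2])/K[1,1],-1]);o=T[:3,3]
    n=Rt[:,1];return o+d*((n@p-.002*1)-n@o)/(n@d) if Rt[2,1]<0 else None
ct=camera_model('top');cs=camera_model('scene')
a=tp(ct,340+325/5,140+157/5);b=tp(ct,340+163/5,140+362/5);print('top FR,NL',a,b,(a+b)/2)
a=tp(cs,80+262/4.5,110+258/4.5);b=tp(cs,80+540/4.5,110+184/4.5);print('scene',a,b,(a+b)/2)
print('dish top',pix2w(ct,340+214/5,140+284/5,.035))
```

```text
top FR,NL [ 0.6102 -0.2731  0.0876] [ 0.5064 -0.1895  0.0884] [ 0.5583 -0.2313  0.088 ]
scene [ 0.6137 -0.2652  0.0852] [ 0.5102 -0.1808  0.0858] [ 0.562  -0.223   0.0855]
dish top [ 0.5558 -0.2285  0.035 ]
```

The plate centre is over the dish mouth to within about 3 mm in both cameras. Lowering.

Emit:
drive_tool([
  {"x":0,"y":0,"z":-12,"wx":0,"wy":0,"wz":0,"jaw":-1},
  {"x":0,"y":0,"z":-12,"wx":0,"wy":0,"wz":0,"jaw":-1},
  {"x":0,"y":0,"z":-7,"wx":0,"wy":0,"wz":0,"jaw":-1},
  {"x":0,"y":0,"z":-3,"wx":0,"wy":0,"wz":0,"jaw":-1},
  {"x":0,"y":0,"z":0,"wx":0,"wy":0,"wz":0,"jaw":-1},
])

```text
time: 15.25
tcp_pos: [0.4091, -0.3482, 0.1043]
tcp_rot: [-1.764, 0.643, -0.483]
contact_force: [-0.7, 0.5, -0.5]
gripper_width: 0.003
```

Run:
```python
from h import *
s=sense();print({k:s[k] for k in('time','tcp_pos','contact_force','moment','gripper_width')})
save('scene','s14.png',(120,120,220,210),7);save('wrist','w14.png')
```

```text
{'time': 15.25, 'tcp_pos': array([ 0.4091, -0.3482,  0.1043]), 'contact_force': array([-0.7121,  0.4513, -0.4749]), 'moment': array([-0.5075,  0.4141, -0.0429]), 'gripper_width': 0.003034939263074398}
```

View pics/s14.png

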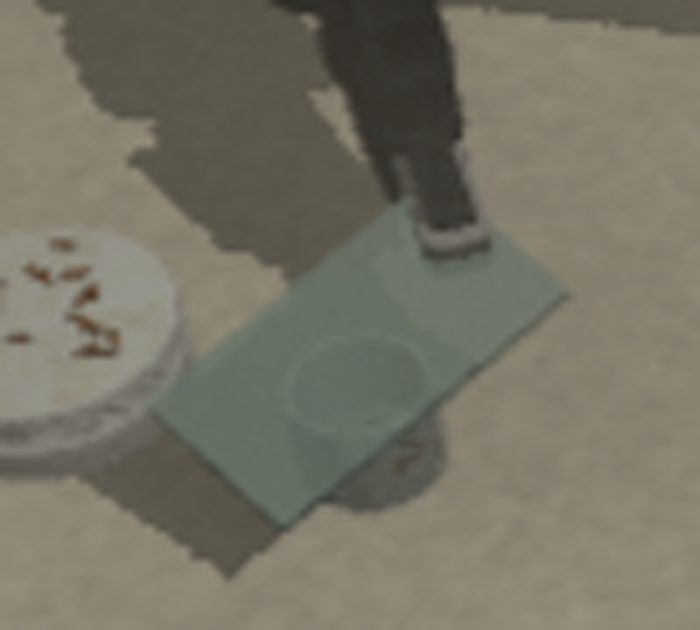

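View pics/w14.png

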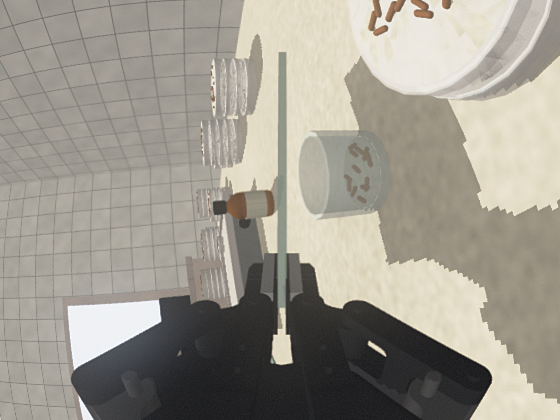

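The wrist view shows the plate side-on just above the rim (plate at x≈286, rim starting at x≈300), with the dish (rows 131–217) well inside the plate's span. Down in small steps.

Emit:
drive_tool([
  {"x":0,"y":0,"z":-2,"wx":0,"wy":0,"wz":0,"jaw":-1},
  {"x":0,"y":0,"z":-1.5,"wx":0,"wy":0,"wz":0,"jaw":-1},
  {"x":0,"y":0,"z":0,"wx":0,"wy":0,"wz":0,"jaw":-1},
])

```text
time: 15.6
tcp_pos: [0.4092, -0.3484, 0.1017]
tcp_rot: [-1.766, 0.642, -0.485]
contact_force: [-0.0, -0.2, -0.6]
gripper_width: 0.0034
```

Run:
```python
from h import *
s=sense();print({k:s[k] for k in('time','tcp_pos','contact_force','moment','gripper_width')})
save('wrist','w15.png',(230,40,430,320),2.1)
```

```text
{'time': 15.6, 'tcp_pos': array([ 0.4092, -0.3484,  0.1017]), 'contact_force': array([-0.0452, -0.1635, -0.5717]), 'moment': array([-0.4724,  0.3843,  0.0381]), 'gripper_width': 0.0034176568406931074}
```

View pics/w15.png

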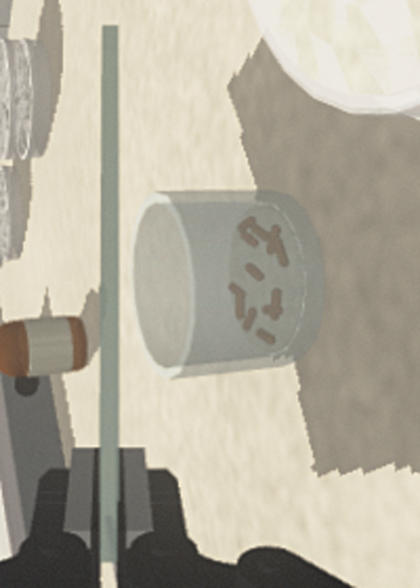

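Emit:
drive_tool([
  {"x":0,"y":0,"z":-1.5,"wx":0,"wy":0,"wz":0,"jaw":-1},
  {"x":0,"y":0,"z":-1,"wx":0,"wy":0,"wz":0,"jaw":-1},
  {"x":0,"y":0,"z":0,"wx":0,"wy":0,"wz":0,"jaw":-1},
])

```text
time: 15.9
tcp_pos: [0.4092, -0.3484, 0.0991]
tcp_rot: [-1.765, 0.642, -0.484]
contact_force: [-0.4, 0.3, -1.2]
gripper_width: 0.0032
```

Run:
```python
from h import *
s=sense();print({k:s[k] for k in('time','tcp_pos','contact_force','moment','gripper_width')})
save('wrist','w16.png',(260,90,360,240),4)
```

```text
{'time': 15.9, 'tcp_pos': array([ 0.4092, -0.3484,  0.0991]), 'contact_force': array([-0.3505,  0.2806, -1.1816]), 'moment': array([-0.4319,  0.3818, -0.0226]), 'gripper_width': 0.00322509817708913}
```

View pics/w16.png

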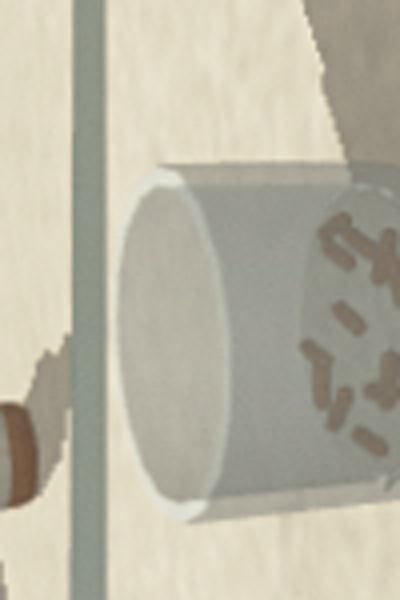

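Emit:
drive_tool([
  {"x":0,"y":0,"z":-1,"wx":0,"wy":0,"wz":0,"jaw":-1},
  {"x":0,"y":0,"z":-0.5,"wx":0,"wy":0,"wz":0,"jaw":-1},
  {"x":0,"y":0,"z":0,"wx":0,"wy":0,"wz":0,"jaw":-1},
])

```text
time: 16.2
tcp_pos: [0.4092, -0.3485, 0.0977]
tcp_rot: [-1.765, 0.642, -0.485]
contact_force: [0.0, -0.2, -0.0]
gripper_width: 0.0038
```

Run:
```python
from h import *
s=sense();print({k:s[k] for k in('time','tcp_pos','contact_force','moment','gripper_width')})
save('wrist','w17.png',(260,90,360,240),4);save('scene','s17.png',(120,120,220,210),7)
```

```text
{'time': 16.2, 'tcp_pos': array([ 0.4092, -0.3485,  0.0977]), 'contact_force': array([ 0.0213, -0.222 , -0.0273]), 'moment': array([-0.3895,  0.3262, -0.0104]), 'gripper_width': 0.003788975049391558}
```

View pics/w17.png

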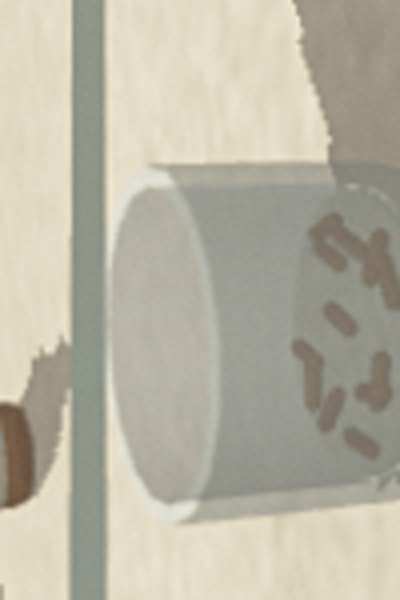

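View pics/s17.png

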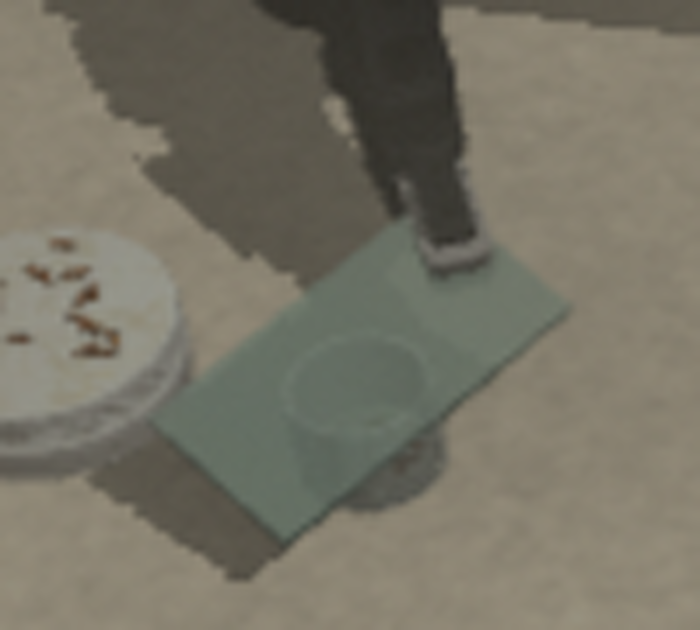

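The plate is now about at contact: the gap is roughly 1 px and the moment is easing. I'll lower 0.7 mm more, then open slowly so the plate rides down on the lower pad.

Emit:
drive_tool([
  {"x":0,"y":0,"z":-0.7,"wx":0,"wy":0,"wz":0,"jaw":-1},
  {"x":0,"y":0,"z":0,"wx":0,"wy":0,"wz":0,"jaw":-0.93},
  {"x":0,"y":0,"z":0,"wx":0,"wy":0,"wz":0,"jaw":-0.9},
  {"x":0,"y":0,"z":0,"wx":0,"wy":0,"wz":0,"jaw":-0.87},
  {"x":0,"y":0,"z":0,"wx":0,"wy":0,"wz":0,"jaw":-0.84},
  {"x":0,"y":0,"z":0,"wx":0,"wy":0,"wz":0,"jaw":-0.81},
  {"x":0,"y":0,"z":0,"wx":0,"wy":0,"wz":0,"jaw":-0.78},
  {"x":0,"y":0,"z":0,"wx":0,"wy":0,"wz":0,"jaw":-0.75},
], grip_force=20)

```text
time: 16.97
tcp_pos: [0.4092, -0.3484, 0.097]
tcp_rot: [-1.765, 0.642, -0.484]
contact_force: [1.0, 0.2, 0.3]
gripper_width: 0.0108
```

Run:
```python
from h import *
s=sense();print({k:s[k] for k in('time','tcp_pos','contact_force','moment','gripper_width')})
save('wrist','w18.png',(220,40,370,320),2.1);save('scene','s18.png',(120,120,220,210),7)
```

```text
{'time': 16.9667, 'tcp_pos': array([ 0.4092, -0.3484,  0.097 ]), 'contact_force': array([1.0349, 0.2063, 0.3058]), 'moment': array([-0.3878,  0.3485,  0.0154]), 'gripper_width': 0.01083304160804789}
```

View pics/w18.png

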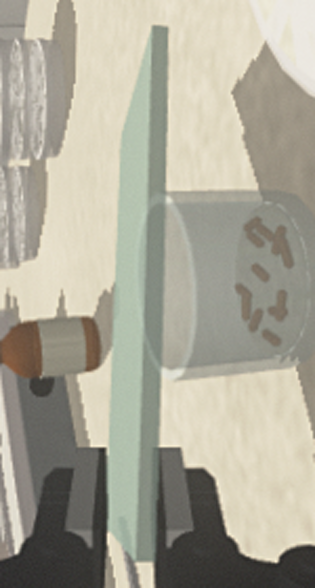

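View pics/s18.png

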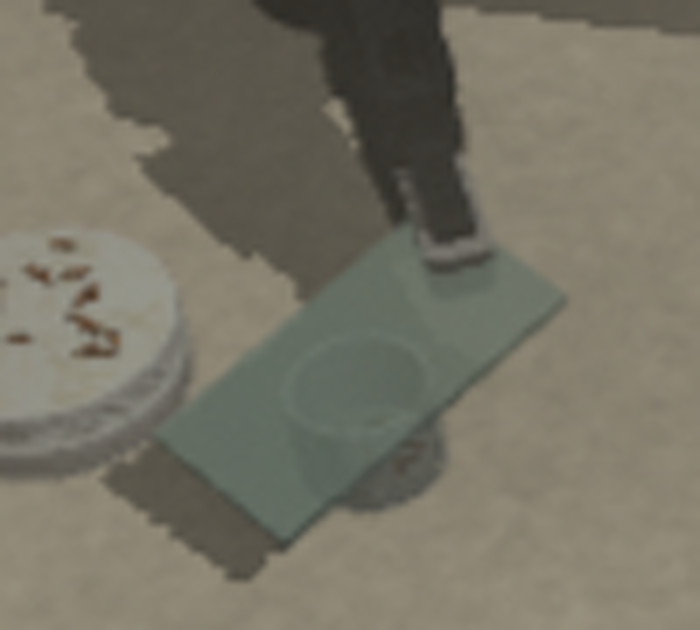

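The plate has rolled down softly onto the rim and is still riding on the lower pad; the dish has not moved. Opening further.

Emit:
drive_tool([
  {"x":0,"y":0,"z":0,"wx":0,"wy":0,"wz":0,"jaw":-0.71},
  {"x":0,"y":0,"z":0,"wx":0,"wy":0,"wz":0,"jaw":-0.67},
  {"x":0,"y":0,"z":0,"wx":0,"wy":0,"wz":0,"jaw":-0.63},
  {"x":0,"y":0,"z":0,"wx":0,"wy":0,"wz":0,"jaw":-0.59},
  {"x":0,"y":0,"z":0,"wx":0,"wy":0,"wz":0,"jaw":-0.55},
  {"x":0,"y":0,"z":0,"wx":0,"wy":0,"wz":0,"jaw":-0.51},
  {"x":0,"y":0,"z":0,"wx":0,"wy":0,"wz":0,"jaw":-0.47},
  {"x":0,"y":0,"z":0,"wx":0,"wy":0,"wz":0,"jaw":-0.43},
  {"x":0,"y":0,"z":0,"wx":0,"wy":0,"wz":0,"jaw":-0.39},
  {"x":0,"y":0,"z":0,"wx":0,"wy":0,"wz":0,"jaw":-0.35},
])

```text
time: 17.9
tcp_pos: [0.4092, -0.3485, 0.097]
tcp_rot: [-1.765, 0.642, -0.485]
contact_force: [1.4, -0.3, 0.2]
gripper_width: 0.0277
```

Run:
```python
from h import *
s=sense();print({k:s[k] for k in('time','tcp_pos','contact_force','moment','gripper_width')})
save('wrist','w19.png',(200,40,400,320),2.1);save('scene','s19.png',(120,120,220,210),7)
```

```text
{'time': 17.9, 'tcp_pos': array([ 0.4092, -0.3485,  0.097 ]), 'contact_force': array([ 1.4281, -0.3102,  0.2355]), 'moment': array([-0.334 ,  0.3121, -0.0527]), 'gripper_width': 0.027748790788358263}
```

View pics/w19.png

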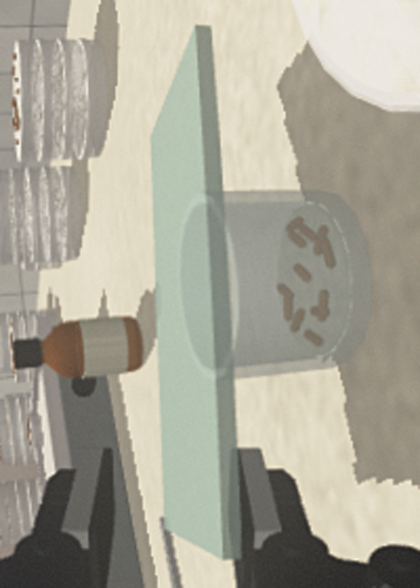

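View pics/s19.png

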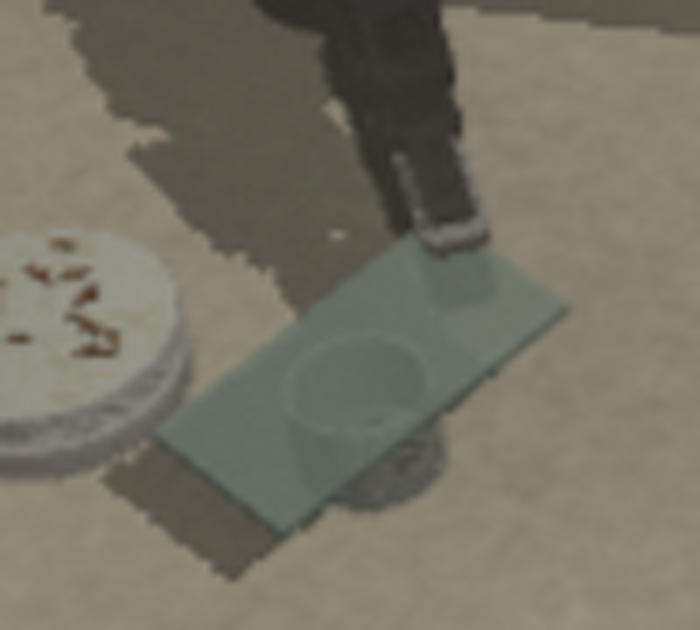

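Riding down smoothly. Continuing to about 52 mm opening, with a small forward shift to offset the fingers swinging back.

Emit:
drive_tool([
  {"x":0.2,"y":0.2,"z":0,"wx":0,"wy":0,"wz":0,"jaw":-0.3},
  {"x":0.2,"y":0.2,"z":0,"wx":0,"wy":0,"wz":0,"jaw":-0.25},
  {"x":0.2,"y":0.2,"z":0,"wx":0,"wy":0,"wz":0,"jaw":-0.2},
  {"x":0.2,"y":0.2,"z":0,"wx":0,"wy":0,"wz":0,"jaw":-0.15},
  {"x":0.2,"y":0.2,"z":0,"wx":0,"wy":0,"wz":0,"jaw":-0.1},
  {"x":0.2,"y":0.2,"z":0,"wx":0,"wy":0,"wz":0,"jaw":-0.05},
  {"x":0.2,"y":0.2,"z":0,"wx":0,"wy":0,"wz":0,"jaw":0},
  {"x":0.2,"y":0.2,"z":0,"wx":0,"wy":0,"wz":0,"jaw":0.05},
  {"x":0.2,"y":0.2,"z":0,"wx":0,"wy":0,"wz":0,"jaw":0.1},
  {"x":0,"y":0,"z":0,"wx":0,"wy":0,"wz":0,"jaw":0.15},
])

```text
time: 18.83
tcp_pos: [0.411, -0.3466, 0.0971]
tcp_rot: [-1.765, 0.642, -0.485]
contact_force: [0.0, -0.3, -0.4]
gripper_width: 0.049
```

Run:
```python
from h import *
s=sense();print({k:s[k] for k in('time','tcp_pos','contact_force','moment','gripper_width')})
save('wrist','w20.png',(200,40,400,320),2.1);save('scene','s20.png',(120,120,220,210),7)
```

```text
{'time': 18.8333, 'tcp_pos': array([ 0.411 , -0.3466,  0.0971]), 'contact_force': array([ 0.0139, -0.3264, -0.3776]), 'moment': array([-0.3229,  0.3016,  0.0287]), 'gripper_width': 0.04897284542906086}
```

View pics/w20.png

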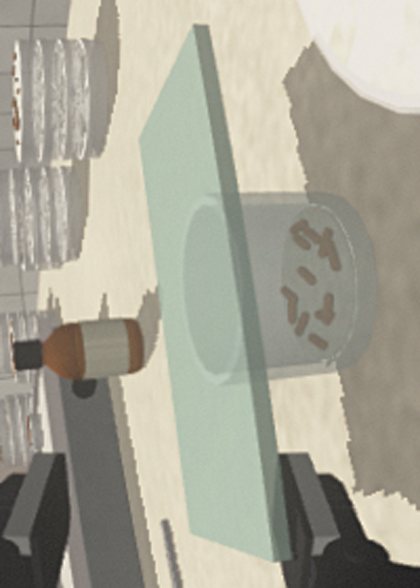

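View pics/s20.png

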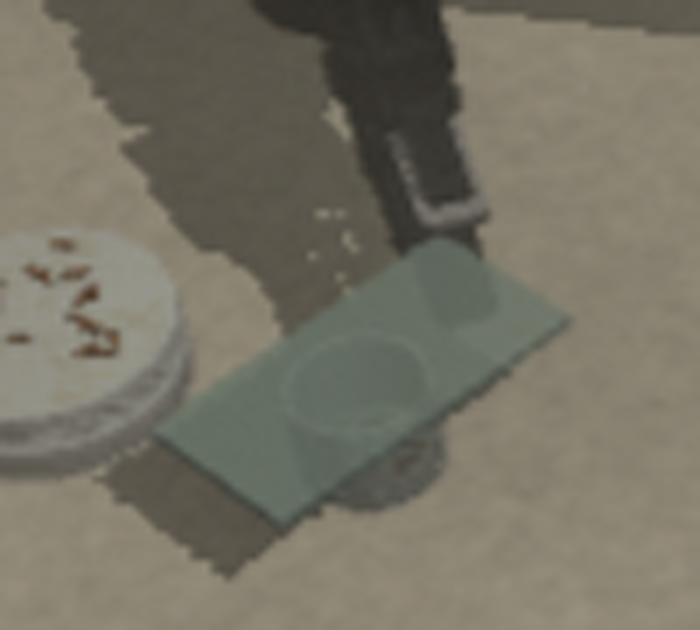

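Emit:
drive_tool([
  {"x":0.2,"y":0.2,"z":0,"wx":0,"wy":0,"wz":0,"jaw":0.2},
  {"x":0.2,"y":0.2,"z":0,"wx":0,"wy":0,"wz":0,"jaw":0.25},
  {"x":0.2,"y":0.2,"z":0,"wx":0,"wy":0,"wz":0,"jaw":0.3},
  {"x":0,"y":0,"z":0,"wx":0,"wy":0,"wz":0,"jaw":0.35},
  {"x":0,"y":0,"z":0,"wx":0,"wy":0,"wz":0,"jaw":0.4},
  {"x":0,"y":0,"z":0,"wx":0,"wy":0,"wz":0,"jaw":0.43},
  {"x":0,"y":0,"z":0,"wx":0,"wy":0,"wz":0,"jaw":0.43},
])

```text
time: 19.52
tcp_pos: [0.4116, -0.346, 0.097]
tcp_rot: [-1.765, 0.642, -0.485]
contact_force: [0.2, -0.4, 0.9]
gripper_width: 0.0607
```

Run:
```python
from h import *
s=sense();print({k:s[k] for k in('time','tcp_pos','contact_force','moment','gripper_width')})
save('wrist','w21.png',(200,40,400,320),2.1);save('scene','s21.png',(120,120,220,210),7)
```

```text
{'time': 19.5167, 'tcp_pos': array([ 0.4116, -0.346 ,  0.097 ]), 'contact_force': array([ 0.2485, -0.4019,  0.9138]), 'moment': array([-0.3374,  0.284 , -0.0639]), 'gripper_width': 0.060667560203903965}
```

View pics/w21.png

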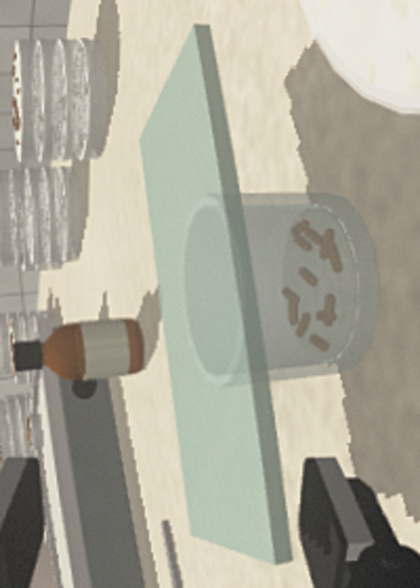

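View pics/s21.png

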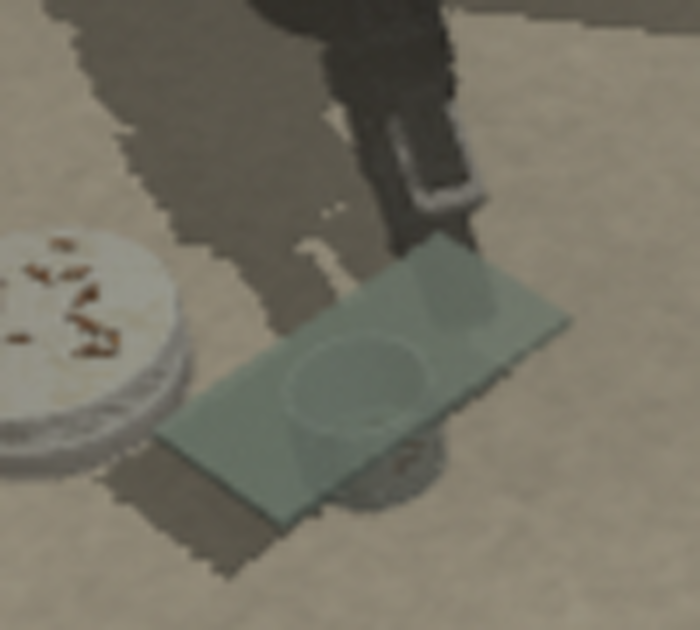

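The plate lies flat on the rim and the lower pad has visibly separated from it. Backing straight out along the finger axis, then rising.

Emit:
drive_tool([
  {"x":-6,"y":-7.1,"z":2.6,"wx":0,"wy":0,"wz":0,"jaw":0.43},
  {"x":-12,"y":-14.3,"z":5.2,"wx":0,"wy":0,"wz":0,"jaw":0.43},
  {"x":-18,"y":-21.4,"z":7.8,"wx":0,"wy":0,"wz":0,"jaw":0.43},
  {"x":-15,"y":-18,"z":7.8,"wx":0,"wy":0,"wz":0,"jaw":0.43},
  {"x":0,"y":0,"z":25,"wx":0,"wy":0,"wz":0,"jaw":0.43},
  {"x":0,"y":0,"z":30,"wx":0,"wy":0,"wz":0,"jaw":0.43},
  {"x":0,"y":0,"z":20,"wx":0,"wy":0,"wz":0,"jaw":0.43},
  {"x":0,"y":0,"z":0,"wx":0,"wy":0,"wz":0,"jaw":0.43},
])

```text
time: 20.28
tcp_pos: [0.3603, -0.408, 0.1993]
tcp_rot: [-1.769, 0.64, -0.49]
contact_force: [-0.2, 0.4, -0.1]
gripper_width: 0.0609
```

Run:
```python
from h import *
s=sense();print({k:s[k] for k in('time','tcp_pos','contact_force','gripper_width')})
save('scene','s22.png',(90,100,230,220),5.5);save('top','t22.png');save('wrist','w22.png')
crop('t22.png','t22c.png',(350,150,450,230),7)
```

```text
{'time': 20.2833, 'tcp_pos': array([ 0.3603, -0.408 ,  0.1993]), 'contact_force': array([-0.1678,  0.4105, -0.093 ]), 'gripper_width': 0.060907602025060376}
```

View pics/s22.png

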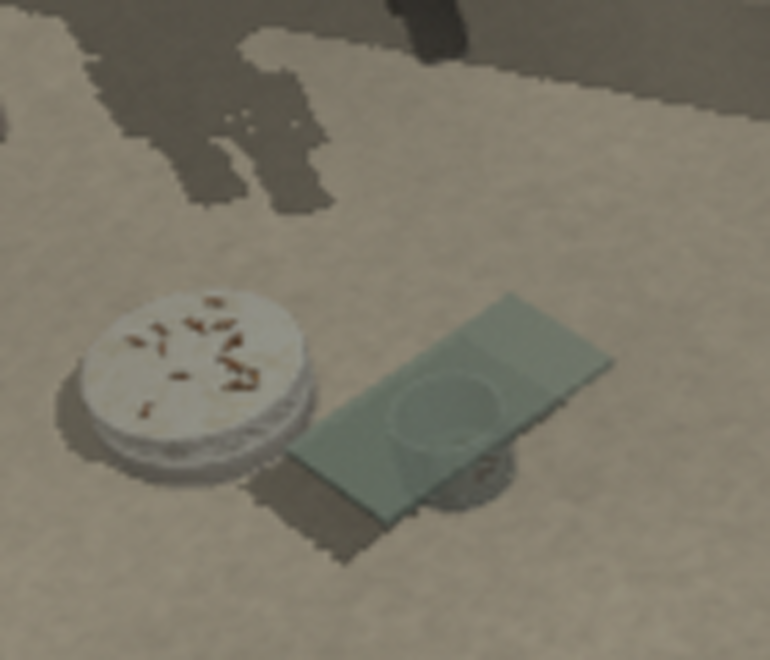

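View pics/t22c.png

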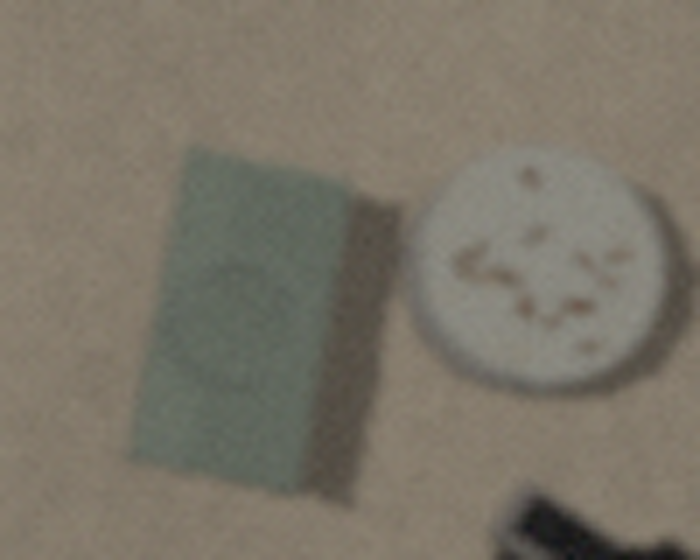

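View pics/t22.png

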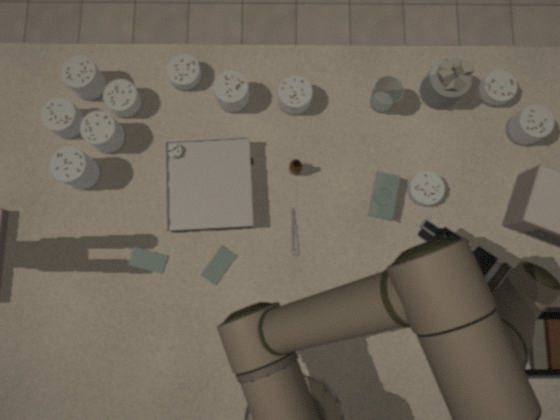

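View pics/w22.png

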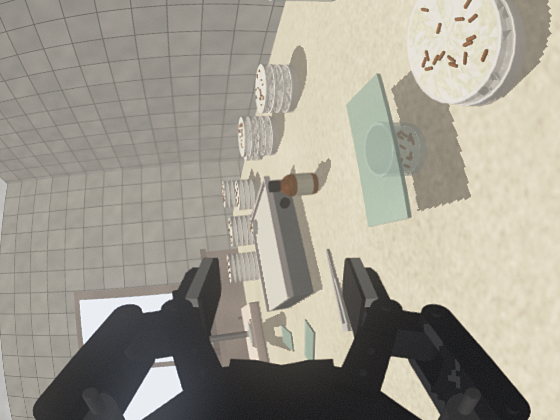

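The plate lies flat on the rim, and its outline encloses the whole dish ring in both views. In the top crop the ring centre is at about (230,325) and the plate centre at about (243,320), 2–4 mm apart against 7 mm of spare width. Nothing else has moved and the robot is clear, so I'm handing in.

```bash
python3 -c "
from workcell import hand_in
print(hand_in())"
```

```text
the job is handed in; nothing more can be done
None
```

The job is done and handed in at about 20.5 s of the 56 s allowed. The plate now lies flat on the open seed dish with its mouth fully covered, and the robot is touching nothing.

- **Slide:** I pushed the plate along the box top with two fingertips behind its far end, never lifting it, until 39–40 mm of its 120 mm overhung the open front edge.
- **Pick-up:** I gripped the overhanging end near its right corner with the gripper tilted 12°.
- **Laying down:** The plate touched the rim tilted about 16°, because the gripper cannot lie level that low. I then opened the jaws slowly so it came down on the lower finger. When the upper finger let go, it rolled a few millimetres onto the rim.

**Last checks**
- **Cover:** The top and scene views both show the whole dish ring inside the plate's outline.
- **Disagreement:** The cameras disagree slightly on centring. The scene view puts the plate about 1 mm off centre and the top view about 4 mm, both within the 7 mm of spare width.
- **Everything else:** The dish, closed pair, dropper, forceps, small closed dish and look-alike plates are where they were. Force readings at the wrist stayed under about 5 N.
- **Failed calls:** The first two move calls were refused because the rows lacked some fields, and nothing moved.

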